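# Calibrate the repair shop's bench scale

## Robot

A 6-joint arm with a two-finger parallel gripper is mounted at the origin on the work surface. World frame = base frame: x ahead of the robot, y to its left, z up, the work surface at z = 0. Lengths are in mm, angles in rad, forces in N, time in s.
With the tool pointing down it reaches from about 350 to 775 mm from the base axis. Payload 7.3 kg.
Tool frame: the origin (TCP) lies between the finger pads; the fingertips stand bot.tip_extent ahead of it and the grasp point (between the pads) lies 6 mm ahead of it (bot.tip_extent is the distance from the TCP to the fingertips, in mm); x points along the fingers, y is the direction in which the jaws open and shut, and the axes are right-handed (so a half turn about x gives the same grasp; the last joint's range is limited). The gripper opens to 92 mm and grips with 3 to 60 N. Pads are 19 mm wide; open, the fingers measure 130 mm over their backs; the gripper's body (75 mm by 190 mm) begins 47 mm behind the grasp point.
Start: joints at [0.957, 0.342, 1.524, -0, 1.275, -0.146], TCP at [236.723, 468.62, 251.741] pointing down, gripper open.
Joint ranges: [-2.53, 2.53], [-0.77, 2.02], [0.04, 2.7], [-1, 4.14], [0.28, 2.66], [-3.11, 3.11]. Speed limits (rad/s): [2.57, 2.57, 3.14, 3.14, 3.14, 3.14].

## Interface

Orientations are given as [roll, pitch, yaw] about the fixed x, y, z axes, in that order (R = Rz(yaw) Ry(pitch) Rx(roll)).
In Python, from plant import bot, capture, workorder gives the robot as it stands. The module is installed in compiled form; this text tells all that it offers.
- The arm moves only by the shell command python3 -m crank 'ROWS'. ROWS is JSON, a list of rows, each an object with "linear": the shift along the tool's x, y, z in cm, a list of three; "delta_rot": the turn, a rotation vector about the tool's x, y, z in degrees, a list of three; "fingers": the opening, from 0 (shut) to 1 (fully open). In form: [{"linear": [x, y, z], "delta_rot": [wx, wy, wz], "fingers": fingers}, ...]. A call has exactly 5 rows; each row shifts and turns the commanded pose from where the row before left it, along the tool's axes as they then stand; what a row does not reach is not made up. A row lasts 1/10 s, in which the tool goes at most 50 mm and 8.59 degrees, less where a joint would pass 70% of its speed; a pose out of reach is approached as far as the arm can. A call with a gripper value outside its range is refused whole. The fingers move at their own pace and stop on an object; the grip force is fixed at half the most. Time passes only in rows, so rows that do not move let the fingers close, or fill a call up. It gives the time, the measured TCP pose, the force and the opening at its end, in the units of the state.
- bot.get_obs(): the state, without advancing time (a new reading comes with each control period).
- capture(name): name is "side" or "top"; returns a dict with "image" (420x560x3 uint8, blue, green, red), "mtx" (3x3 intrinsics, pixels), "pose" (4x4, takes a point from camera to world coordinates). Camera axes: x right, y down, z forward; pixel columns grow to the right and rows downward; lengths in mm; the calibration is good to about 2 mm. A picture is of the moment at which its call begins. There is no depth.
- workorder.close_job(): hands the job in, once; it reports no verdict.
The state is a dict: "time": time; "joint_positions": joint angles; "dq": joint speeds; "tau": joint torques, N m; "tool_pos": TCP position; "tcp_rot": TCP orientation; "contact_force": force on the tool from outside, world axes, zero at the start; "moment": the same for the moment, N m; "grip_width": finger opening in mm.
Only numpy, scipy, OpenCV 4.12 (cv2) and the standard library are available. Lean on these libraries where they do the work, as an engineer would, in place of code of your own. Each camera call takes 0.05 s, during which the arm holds its last target. There are 200 camera calls.

## Task

Calibrate the bench scale: take the wooden-handled probe off its pan, gently set the largest of the three brass weights upright in the middle of the empty pan, then with the weight on it press the recessed calibration button fully in with the probe's tip and hold it for about a second. Finish with the weight still standing there and the probe pushed fully home, tip first, in the empty middle hole of the slanted tool block, and leave the other things on the bench where they are.

Things in the scene. Friction and masses are not known exactly. Their poses are not given: they have to be found in the camera images.
- scale: White bench scale, fixed, 220 (x) by 190 mm (y), 48 mm tall without pan. Origin: centre of its footprint, on the table; z up. Its -x end is a level console (top 48 mm up, x from -110 to -42 mm) with a grey display (centred 30 mm to +y, up to 58 mm high), three flat keys and, near the -y corner, the recessed calibration button. The pan covers the +x part
- pan: The scale's level steel pan plate, fixed, 148 mm (scale x) by 172 mm (y), 6 mm thick, its top 66 mm above the table. Origin: centre of the plate's underside
- pan_center (a point): Middle of the pan's top surface, 66 mm above the table, 35 mm to +x of the scale's origin
- cal_button (a joint): Travel of the spring calibration button, m: 0 out, 0.004 fully in (pressed straight down). About 2 N starts it, 6 N holds it fully in; it springs back
- button_top (a point): Centre of the top of the round grey button cap (11 mm across); it moves with the button. Out, it lies 40 mm above the table, 8 mm below the console's surface, at the bottom of a round upright well 15 mm across
- well_mouth (a point): Centre of the mouth of that well, level with the console's surface, 48 mm above the table; 76 mm to -x and 64 mm to -y of the scale's origin
- probe: Blunt push probe, 165 mm long, 50 g: octagonal dark wooden handle 95 mm long, 15 mm across flats, then a round steel shank 70 mm long, 7 mm thick, with a blunt 5 mm end. Origin: middle of the handle, on its axis; +x points along the axis to the tip (butt at x = -47.5, handle's shoulder at +47.5, tip at +117.5 mm). It balances about 10 mm from the origin towards the tip. Starts lying across the pan
- probe_tip (a point): The end of the probe's steel shank, on its axis, 117.5 mm from the middle of the handle
- block: Slanted wooden tool block, fixed: a slab 164 mm wide (y), 46 mm thick, leaning on a foot board; tools stand in it at 45 degrees, handles up and towards its +x, tips down and towards -x. Its two outer holes, 56 mm either side in y, hold fixed tools (handles 24 mm thick, 75 mm long past the slanted face); the middle hole is empty. Origin: on the table, straight below the mouth of the middle hole
- hole_mouth (a point): Centre of the middle hole's mouth in the slanted face, 80 mm above the table. Hole 13 mm wide, 72 mm deep; from here its axis points up and out along (0.707, 0, 0.707) in the block's frame. The probe's shank goes in until the handle's shoulder stops on the face, its tip then 2 mm off the bottom. It sits loosely: the parked probe may sag by about 5 degrees
- hole_bottom (a point): Centre of the bottom of that hole, 72 mm down its axis from the mouth, 29 mm above the table
- weight_large: Largest of three plain brass calibration weights standing in a loose row: 500 g, 70 mm tall in all, a cylinder 38 mm across and 46 mm tall with a knob 26 mm across on a short neck. Origin: centre of its underside; z up through the knob
- weight_medium: Middle brass weight, 29 mm across, 51 mm tall, leave alone. Origin: centre of its underside
- weight_small: Smallest brass weight, 23 mm across, 41 mm tall, leave alone. Origin: centre of its underside
- mallet: Wooden mallet lying on the table, 240 mm long, leave alone
- screwdriver: Screwdriver lying near the back of the table, leave alone
- solvent: White bottle, 150 mm tall, leave alone
- jar: Amber jar, 85 mm tall, leave alone
- mouthpiece: Black mouthpiece, 89 mm tall, standing at the left of the table, leave alone

How it is judged (in metres and radians):
On the way, in this order (a step that is already met when the one before it is completed fails the run):
1. The large weight stands upright in the middle of the pan, let go, and the probe is off the pan (horizontal distance between weight_large and pan_center below 0.025 m and contact force between weight_large and pan above 2 N and angle between weight_large's own z axis and vertical below 0.1 rad and contact force between weight_large and the fingers below 0.1 N and contact force between probe and pan below 0.05 N), for 0.2 s.
2. The calibration button is held fully in by the probe while the weight stands on the pan (value of joint cal_button above 0.0032 m and contact force between probe and cal_button above 1 N and horizontal distance between weight_large and pan_center below 0.025 m and contact force between weight_large and pan above 2 N), for 0.5 s.
At the end, for the whole second after the job is handed in: The large weight stands upright and at rest on the pan, within 25 mm of its middle; the calibration button is out again; the probe rests, let go, in the block's middle hole with its tip within 14 mm of the hole's bottom (2 mm when fully home) (horizontal distance between weight_large and pan_center below 0.025 m and contact force between weight_large and pan above 2 N and angle between weight_large's own z axis and vertical below 0.1 rad and linear speed of each of weight_large, probe below 0.02 m/s and distance between probe_tip and hole_bottom below 0.014 m and value of joint cal_button below 0.001 m); the robot touches nothing.
It fails at once if The weight is dropped or slammed on the pan (over 60 N) (contact force between weight_large and pan above 60 N).
It fails at once if Another thing on the bench is moved by more than 30 mm (distance of any of weight_medium, weight_small, mallet, screwdriver, solvent, jar, mouthpiece from where it was at the start of the episode above 0.03 m).
It also fails if it takes over 72 s, if anything falls off the work surface, if the arm or the gripper's body presses on something with over 40 N, if the wrist force passes 120 N, or if a joint passes its speed limit or range.

## Working session

There is one attempt and no reset: what is moved stays moved. The work goes in short steps, Python scripts to look and compute and a shell command to move; the robot and the scene stay as the last step left them, time stands still between calls to the robot, and variables do not carry over. Pictures are saved under pics/ and viewed, on a budget of 10 in all, crops included, one or two more only if the job needs it, and the job is handed in when it is done.

```bash
mkdir -p pics; python3 - <<'E'
from plant import bot,capture
import cv2,numpy as np,pickle
o=bot.get_obs();print({k:np.round(v,3) for k,v in o.items()},bot.tip_extent)
d={}
for n in("top","side"):
    c=capture(n);d[n]=c;cv2.imwrite(f"pics/{n}0.png",c["image"]);print(n,c["mtx"].round(1).tolist(),c["pose"].round(3).tolist())
pickle.dump(d,open("c0.pkl","wb"))
E
```

```text
{'time': np.float64(0.0), 'joint_positions': array([ 0.957,  0.343,  1.525, -0.   ,  1.275, -0.146]), 'dq': array([-0.002, -0.001,  0.001, -0.   ,  0.   , -0.001]), 'tau': array([ 3.0000e-03, -4.3124e+01, -2.4422e+01,  7.2000e-02,  5.6000e-02,
       -0.0000e+00]), 'tool_pos': array([236.492, 468.294, 251.05 ]), 'tcp_rot': array([-1.705,  1.569, -2.173]), 'contact_force': array([ 0.192, -0.596,  0.173]), 'moment': array([-0.024,  0.026,  0.021]), 'grip_width': np.float64(92.075)} 25.0
top [[496.5, 0.0, 294.1], [0.0, 496.5, 209.6], [0.0, 0.0, 1.0]] [[0.027, -0.998, 0.052, 535.934], [-1.0, -0.027, -0.007, -25.748], [0.009, -0.052, -0.999, 1466.722], [0.0, 0.0, 0.0, 1.0]]
side [[396.2, 0.0, 285.1], [0.0, 396.2, 213.1], [0.0, 0.0, 1.0]] [[-0.922, -0.281, 0.268, 294.526], [-0.388, 0.695, -0.606, 642.286], [-0.016, -0.662, -0.749, 935.178], [0.0, 0.0, 0.0, 1.0]]
```

View pics/top0.png

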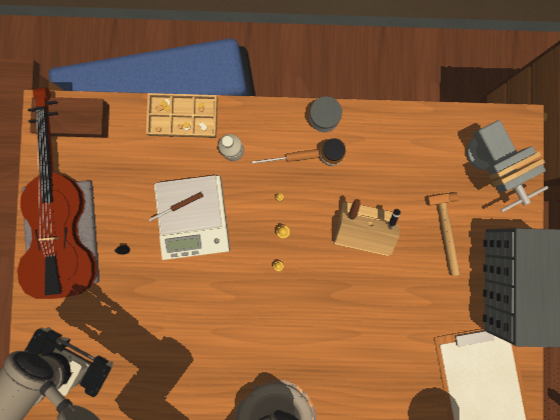

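View pics/side0.png

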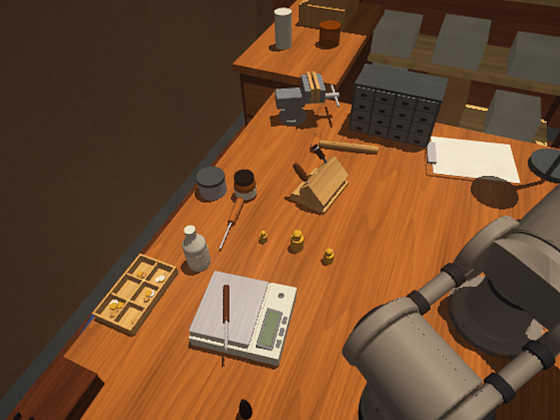

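The top view shows the scale around (192,218), with its button at (217,241). The probe runs from (150,220) to (203,194), the weights are at (279,197), (283,231) and (278,266), and the block is near (367,230). In the side view the middle weight, at (297,240), looks largest. I'll enlarge these areas for measurement.

```bash
cat > h.py <<'E'
import numpy as np,cv2,pickle
from scipy.spatial.transform import Rotation as Ro
def ray(c,uv):
    d=c["pose"][:3,:3]@np.linalg.inv(c["mtx"])@np.array([uv[0],uv[1],1.]);return c["pose"][:3,3],d/np.linalg.norm(d)
def onz(c,uv,z):
    o,d=ray(c,uv);return o+d*(z-o[2])/d[2]
def proj(c,P):
    q=c["pose"][:3,:3].T@(np.asarray(P,float)-c["pose"][:3,3]);q=c["mtx"]@q;return q[:2]/q[2]
def tri(c1,u1,c2,u2):
    o1,d1=ray(c1,u1);o2,d2=ray(c2,u2);A=np.c_[d1,-d2];t=np.linalg.lstsq(A,o2-o1,rcond=None)[0]
    a=o1+d1*t[0];b=o2+d2*t[1];return (a+b)/2,np.linalg.norm(a-b)
E
python3 - <<'E'
from h import *
d=pickle.load(open("c0.pkl","rb"))
t=d["top"]["image"];s=d["side"]["image"]
can=np.zeros((600,800,3),np.uint8)
a=cv2.resize(t[170:270,145:245],None,fx=4,fy=4,interpolation=cv2.INTER_CUBIC)   #400x400 scale
b=cv2.resize(t[190:265,325:410],None,fx=4,fy=4,interpolation=cv2.INTER_CUBIC)   # 340x300 block
can[:400,:400]=a; can[:300,400:740]=b
e=cv2.resize(s[150:225,280:360],None,fx=4,fy=4,interpolation=cv2.INTER_CUBIC); can[300:600,400:720]=e
f=cv2.resize(s[262:362,185:305],None,fx=2,fy=2); can[400:600,:240]=f
cv2.imwrite("pics/z.png",can)
hsv=cv2.cvtColor(t,cv2.COLOR_BGR2HSV)
roi=np.zeros(t.shape[:2],np.uint8);roi[165:275,140:245]=1
m=((hsv[...,1]<60)&(hsv[...,2]>120)&(roi>0)).astype(np.uint8)
c=max(cv2.findContours(m,0,2)[0],key=cv2.contourArea);print("scale",cv2.minAreaRect(c),cv2.boxPoints(cv2.minAreaRect(c)).round(1).tolist())
for n in("top","side"):
    im=d[n]["image"];h=cv2.cvtColor(im,cv2.COLOR_BGR2HSV)
    x0,x1,y0,y1=(265,300,180,280) if n=="top" else (250,345,220,270)
    m=np.zeros(im.shape[:2],np.uint8);m[y0:y1,x0:x1]=((h[...,0]>17)&(h[...,0]<35)&(h[...,1]>120))[y0:y1,x0:x1]
    k,_,st,ce=cv2.connectedComponentsWithStats(m)
    print(n,[(st[i].tolist(),ce[i].round(1).tolist()) for i in range(1,k) if st[i,4]>8])
E
```

```text
scale ((187.2361602783203, 217.06993103027344), (76.852783203125, 74.61627960205078), 82.7468032836914) [[145.39999389648438, 183.6999969482422], [219.39999389648438, 174.1999969482422], [229.10000610351562, 250.5], [155.10000610351562, 259.8999938964844]]
top [([276, 193, 8, 8, 49], [279.4, 196.8]), ([276, 225, 14, 13, 137], [282.7, 231.3]), ([273, 261, 11, 10, 82], [278.0, 265.5])]
side [([260, 230, 7, 13, 46], [263.3, 235.4]), ([291, 230, 13, 21, 134], [297.1, 238.2]), ([324, 248, 10, 11, 66], [328.8, 253.2]), ([327, 260, 5, 4, 11], [329.3, 261.8])]
```

View pics/z.png

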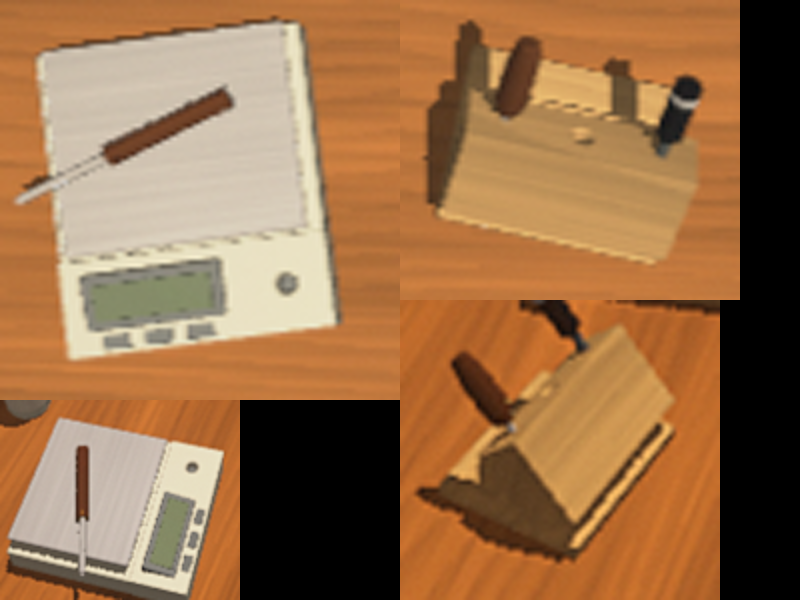

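The enlarged crops show the following, in crop pixels:
- **Probe:** butt (230,95), shoulder (107,155), tip (18,203).
- **Button:** (287,283).
- **Console corners:** (70,360) and (340,323).
- **Hole mouth:** about (583,135), midway between the fixed tools' bases at (508,112) and (662,150).

```bash
python3 - <<'E'
from h import *
d=pickle.load(open("c0.pkl","rb"));T=d["top"];S=d["side"]
f=lambda u,v,x0,y0,k=4:((u+.5)/k-.5+x0,(v+.5)/k-.5+y0)
A=lambda u,v,z:onz(T,f(u,v,145,170),z)
B=lambda u,v,z:onz(T,f(u-400,v,325,190),z)
sd=lambda u,v:f(u,v-400,185,262,2)
p=[A(70,360,48),A(340,323,48),A(300,22,48)]
print("console edge len190",np.linalg.norm(p[0]-p[1]),"side 220",np.linalg.norm(p[2]-p[1]))
yd=(p[0]-p[1]);xd=p[2]-p[1];print("yaw",np.degrees(np.arctan2(-yd[0],yd[1])),np.degrees(np.arctan2(xd[1],xd[0])))
bt=A(287,283,40);print("button",bt, tri(T,f(287,283,145,170),S,sd(192,467)))
print("centre from rect",(p[0]+p[2])/2)
pc=[A(40,58,66),A(285,22,66),A(305,228,66),A(68,262,66)];print("pan c",np.mean(pc,0),[np.linalg.norm(pc[i]-pc[i-1]).round(1) for i in range(4)])
bu,sh,ti=A(230,95,73.5),A(107,155,73.5),A(18,203,73.5);print("probe",bu,sh,ti,np.linalg.norm(bu-sh),np.linalg.norm(ti-sh),"yaw tipdir",np.degrees(np.arctan2(*(ti-bu)[1::-1])))
print("probe tri butt",tri(T,f(230,95,145,170),S,sd(83,447)),"tip",tri(T,f(18,203,145,170),S,sd(82,573)))
m=B(583,135,80);a=B(508,112,80);b=B(662,150,80);y=a-b
print("mouth",m,(a+b)/2,np.linalg.norm(y),"yaw",np.degrees(np.arctan2(-y[0],y[1])))
sc=lambda u,v:f(u-400,v-300,280,150)
print("left tool base tri",tri(T,f(108,112,325,190),S,sc(513,430)),"right",tri(T,f(262,150,325,190),S,sc(582,347)))
for u,h in(((279.4,196.8),41),((282.7,231.3),70),((278,265.5),51)):print(h,onz(T,u,h*.75))
print("large tri",tri(T,(282.7,231.3),S,(297.1,238.2)))
E
```

```text
console edge len190 193.09089559955456 side 220 217.2819971990002
yaw 9.330899895776623 9.50916463450751
button [515.69701388 184.00126406  40.        ] (array([515.41243437, 182.94134573,  46.19203151]), np.float64(0.8019805032171216))
centre from rect [579.92974954 257.39770304  48.        ]
pan c [612.98003883 262.80634846  66.        ] [np.float64(145.5), np.float64(174.5), np.float64(146.5), np.float64(167.9)]
probe [646.84583109 223.68108437  73.5       ] [602.29067994 308.19799237  73.5       ] [566.95995601 368.99687984  73.5       ] 95.54197628184221 70.31902140074831 yaw tipdir 118.79934614459461
probe tri butt (array([646.25376074, 223.28736802,  74.13921147]), np.float64(1.2042127664678766)) tip (array([567.31952931, 367.85112675,  78.43111452]), np.float64(1.0532778236897877))
mouth [ 575.28051716 -250.14788706   80.        ] [ 578.11664263 -251.48572694   80.        ] 110.83855685635515 yaw -12.307290043696545
left tool base tri (array([ 588.25627426, -198.63544522,   74.86153584]), np.float64(3.9720462541279713)) right (array([ 566.48708037, -305.52491546,   80.21439163]), np.float64(0.39633924516842417))
41 [646.5082765    7.37281075  30.75      ]
70 [546.71118187  -5.32412455  52.5       ]
51 [448.65282256   5.57139801  38.25      ]
large tri (array([546.06004011,  -5.4401895 ,  41.79912013]), np.float64(1.5620170941031426))
```

The measurements agree with the given sizes: scale 193 by 217, probe 95.5 + 70.3, tool spacing 111. I'll write a helper that turns a target into tool-axis shifts and turns.

```bash
cat >> h.py <<'E'
from plant import bot
n=lambda v:np.asarray(v,float)/np.linalg.norm(v)
def now():
    o=bot.get_obs();return o,np.array(o["tool_pos"]),Ro.from_euler("xyz",o["tcp_rot"])
def frame(x,z): # tool axes from x (approach) and z
    x=n(x);z=n(np.array(z)-np.dot(z,x)*x);return Ro.from_matrix(np.c_[x,np.cross(z,x),z])
def rel(P,R=None,show=True):
    """shift in tool axes (cm, at present orientation), turn (deg), and shift in target axes"""
    o,p,r=now();R=R or r
    print("t%.2f p%s F%s w%.1f q%s"%(o["time"],p.round(1),np.round(o["contact_force"],1),o["grip_width"],np.round(o["joint_positions"],2)))
    print(" turn",np.degrees((r.inv()*R).as_rotvec()).round(2),"shift now-axes cm",(r.inv().apply(np.array(P)-p)/10).round(3),"after-turn axes cm",(R.inv().apply(np.array(P)-p)/10).round(3))
E
python3 - <<'E'
from h import *
o,p,r=now();print(r.as_matrix().round(3))
t=np.array([-.482,.876,0])
for s in(1,-1):rel([628.4,259,150],frame([0,0,-1],s*t))
E
```

```text
[[-0.001  0.451  0.893]
 [-0.001  0.893 -0.451]
 [-1.    -0.001 -0.   ]]
t0.10 p[236.5 468.3 251.1] F[-0.5  0.7 -0.9] w92.0 q[ 0.96  0.34  1.52 -0.    1.28 -0.15]
 turn [-1.4562e+02 -1.0000e-01  2.0000e-02] shift now-axes cm [10.106 -1.002 44.419] after-turn axes cm [ 10.113 -24.242 -37.233]
t0.10 p[236.5 468.3 251.1] F[-0.5  0.7 -0.9] w92.0 q[ 0.96  0.34  1.52 -0.    1.28 -0.15]
 turn [3.438e+01 1.000e-02 8.000e-02] shift now-axes cm [10.106 -1.002 44.419] after-turn axes cm [10.113 24.242 37.233]
```

```bash
R='{"linear":[0,0,0],"delta_rot":[6.88,0,0],"fingers":0.6}'
python3 -m crank '[{"linear":[0,0,0],"delta_rot":[6.88,0,0],"fingers":0.6},{"linear":[0,0,0],"delta_rot":[6.88,0,0],"fingers":0.6},{"linear":[0,0,0],"delta_rot":[6.88,0,0],"fingers":0.6},{"linear":[0,0,0],"delta_rot":[6.88,0,0],"fingers":0.6},{"linear":[0,0,0],"delta_rot":[6.86,0,0],"fingers":0.6}]'
python3 -m crank '[{"linear":[0,2.4,3.7],"delta_rot":[0,0,0],"fingers":0.6},{"linear":[0,2.4,3.7],"delta_rot":[0,0,0],"fingers":0.6},{"linear":[0,2.4,3.7],"delta_rot":[0,0,0],"fingers":0.6},{"linear":[0,2.4,3.7],"delta_rot":[0,0,0],"fingers":0.6},{"linear":[0,2.4,3.7],"delta_rot":[0,0,0],"fingers":0.6}]'
python3 -m crank '[{"linear":[0,2.4,3.7],"delta_rot":[0,0,0],"fingers":0.6},{"linear":[0,2.4,3.7],"delta_rot":[0,0,0],"fingers":0.6},{"linear":[0,2.4,3.7],"delta_rot":[0,0,0],"fingers":0.6},{"linear":[0,2.4,3.7],"delta_rot":[0,0,0],"fingers":0.6},{"linear":[0,2.4,3.7],"delta_rot":[0,0,0],"fingers":0.6}]'
python3 - <<'E'
from h import *
rel([628.4,259,130],frame([0,0,-1],[.482,-.876,0]))
E
```

```text
time: 0.6
tool_pos: [236.6, 468.4, 251.3]
tcp_rot: [-1.14, 1.57, -2.213]
contact_force: [-0.3, 0.7, -0.2]
grip_width: 57.6
time: 1.1
tool_pos: [432.3, 363.2, 251.4]
tcp_rot: [-1.707, 1.57, -2.775]
contact_force: [-0.1, 0.5, 1.3]
grip_width: 55.1
time: 1.6
tool_pos: [626.6, 259.0, 251.2]
tcp_rot: [-1.985, 1.57, -3.053]
contact_force: [-0.1, 1.3, 0.1]
grip_width: 55.3
t1.60 p[626.6 259.  251.2] F[-0.1  1.3  0.1] w55.3 q[ 0.28  0.64  1.04  0.    1.47 -0.22]
 turn [-0.01 -0.02  0.05] shift now-axes cm [12.118  0.169  0.087] after-turn axes cm [12.118  0.159  0.083]
```

```bash

python3 -m crank '[{"linear":[3,0.17,0.09],"delta_rot":[0,0,0],"fingers":0.5},{"linear":[4,0,0],"delta_rot":[0,0,0],"fingers":0.5},{"linear":[4,0,0],"delta_rot":[0,0,0],"fingers":0.5},{"linear":[2.5,0,0],"delta_rot":[0,0,0],"fingers":0.5},{"linear":[1,0,0],"delta_rot":[0,0,0],"fingers":0.5}]'
python3 -m crank '[{"linear":[0.6,0,0],"delta_rot":[0,0,0],"fingers":0.5},{"linear":[0.5,0,0],"delta_rot":[0,0,0],"fingers":0.5},{"linear":[0.2,0,0],"delta_rot":[0,0,0],"fingers":0.5},{"linear":[0,0,0],"delta_rot":[0,0,0],"fingers":0.5},{"linear":[0,0,0],"delta_rot":[0,0,0],"fingers":0.0}]'
python3 -m crank '[{"linear":[0,0,0],"delta_rot":[0,0,0],"fingers":0.0},{"linear":[0,0,0],"delta_rot":[0,0,0],"fingers":0.0},{"linear":[0,0,0],"delta_rot":[0,0,0],"fingers":0.0},{"linear":[0,0,0],"delta_rot":[0,0,0],"fingers":0.0},{"linear":[0,0,0],"delta_rot":[0,0,0],"fingers":0.0}]'
```

```text
time: 2.1
tool_pos: [625.5, 259.5, 102.7]
tcp_rot: [-1.799, 1.564, -2.867]
contact_force: [-0.4, -0.5, 0.3]
grip_width: 45.9
time: 2.6
tool_pos: [627.7, 260.3, 94.8]
tcp_rot: [1.365, 1.569, 0.297]
contact_force: [-0.6, -0.8, -0.6]
grip_width: 41.9
time: 3.1
tool_pos: [627.3, 260.2, 93.9]
tcp_rot: [1.631, 1.571, 0.563]
contact_force: [-1.0, -0.4, 1.1]
grip_width: 14.3
```

```bash

python3 -m crank '[{"linear":[-1,0,0],"delta_rot":[0,0,0],"fingers":0.0},{"linear":[-4,0,0],"delta_rot":[0,0,0],"fingers":0.0},{"linear":[-5,0,0],"delta_rot":[0,0,0],"fingers":0.0},{"linear":[-5,0,0],"delta_rot":[0,0,0],"fingers":0.0},{"linear":[-5,0,0],"delta_rot":[0,0,0],"fingers":0.0}]'
cat >> h.py <<'E'
mouth=np.array([576.5,-250.7,80]);b=np.radians(-12.3);X=np.array([np.cos(b),np.sin(b),0]);Z=np.array([0,0,1.]);dout=(X+Z)/2**.5
Rins=frame((X-Z)/2**.5,dout)
E
python3 - <<'E'
from h import *
tip=np.array([20.4,0,-123.9])
P=mouth+60*dout-Rins.apply(tip);print(P)
rel(P,frame([0,0,-1],X));rel(P,Rins);print((frame([0,0,-1],X).inv()*Rins).as_rotvec(degrees=True))
E
```

```text
time: 3.6
tool_pos: [626.8, 260.1, 296.6]
tcp_rot: [1.427, 1.57, 0.359]
contact_force: [1.3, -0.1, -0.7]
grip_width: 14.4
[ 689.45815262 -275.32886022  224.4619154 ]
t3.60 p[626.8 260.1 296.6] F[ 1.3 -0.1 -0.7] w14.4 q[ 0.28  0.62  0.95  0.    1.57 -0.22]
 turn [-4.888e+01  2.000e-02 -4.000e-02] shift now-axes cm [  7.206 -20.327  49.926] after-turn axes cm [  7.216 -50.976  17.523]
t3.60 p[626.8 260.1 296.6] F[ 1.3 -0.1 -0.7] w14.4 q[ 0.28  0.62  0.95  0.    1.57 -0.22]
 turn [-46.3  -42.16  19.13] shift now-axes cm [  7.206 -20.327  49.926] after-turn axes cm [ 17.493 -50.976   7.288]
[-1.63189832e-15 -4.50000000e+01  1.63189832e-15]
```

```bash

python3 -m crank '[{"linear":[0,0,0],"delta_rot":[-8.1,0,0],"fingers":0.0},{"linear":[0,0,0],"delta_rot":[-8.2,0,0],"fingers":0.0},{"linear":[0,0,0],"delta_rot":[-8.2,0,0],"fingers":0.0},{"linear":[0,0,0],"delta_rot":[-8.2,0,0],"fingers":0.0},{"linear":[0,0,0],"delta_rot":[-8.2,0,0],"fingers":0.0}]'
python3 -m crank '[{"linear":[0,0,0],"delta_rot":[-8,0,0],"fingers":0.0},{"linear":[0,0,0],"delta_rot":[0,-7.5,0],"fingers":0.0},{"linear":[0,0,0],"delta_rot":[0,-7.5,0],"fingers":0.0},{"linear":[0,0,0],"delta_rot":[0,-7.5,0],"fingers":0.0},{"linear":[0,0,0],"delta_rot":[0,-7.5,0],"fingers":0.0}]'
python3 -m crank '[{"linear":[0,0,0],"delta_rot":[0,-7.5,0],"fingers":0.0},{"linear":[0,0,0],"delta_rot":[0,-7.5,0],"fingers":0.0},{"linear":[1.03,-4.25,1.03],"delta_rot":[0,0,0],"fingers":0.0},{"linear":[1.03,-4.25,1.03],"delta_rot":[0,0,0],"fingers":0.0},{"linear":[1.03,-4.25,1.03],"delta_rot":[0,0,0],"fingers":0.0}]'
python3 -m crank '[{"linear":[1.03,-4.25,1.03],"delta_rot":[0,0,0],"fingers":0.0},{"linear":[1.03,-4.25,1.03],"delta_rot":[0,0,0],"fingers":0.0},{"linear":[1.03,-4.25,1.03],"delta_rot":[0,0,0],"fingers":0.0},{"linear":[1.03,-4.25,1.03],"delta_rot":[0,0,0],"fingers":0.0},{"linear":[1.03,-4.25,1.03],"delta_rot":[0,0,0],"fingers":0.0}]'
python3 -m crank '[{"linear":[1.03,-4.25,1.03],"delta_rot":[0,0,0],"fingers":0.0},{"linear":[1.03,-4.25,1.03],"delta_rot":[0,0,0],"fingers":0.0},{"linear":[1.03,-4.25,1.03],"delta_rot":[0,0,0],"fingers":0.0},{"linear":[1.03,-4.25,1.03],"delta_rot":[0,0,0],"fingers":0.0},{"linear":[0,0,0],"delta_rot":[0,0,0],"fingers":0.0}]'
python3 - <<'E'
from h import *
tip=np.array([20.4,0,-123.9])
P=mouth+60*dout-Rins.apply(tip)
rel(P,Rins)
E
```

```text
time: 4.1
tool_pos: [627.1, 260.1, 294.4]
tcp_rot: [0.807, 1.57, 0.458]
contact_force: [0.5, 0.3, -0.0]
grip_width: 14.3
time: 4.6
tool_pos: [627.1, 260.4, 295.5]
tcp_rot: [0.004, 1.041, -0.21]
contact_force: [0.1, -1.0, -0.3]
grip_width: 14.6
time: 5.1
tool_pos: [642.4, 124.7, 294.0]
tcp_rot: [-0.002, 0.798, -0.217]
contact_force: [0.7, -0.2, -0.4]
grip_width: 14.7
time: 5.6
tool_pos: [666.9, -89.5, 293.3]
tcp_rot: [-0.002, 0.799, -0.219]
contact_force: [-0.4, 0.2, 0.4]
grip_width: 14.4
time: 6.1
tool_pos: [687.2, -272.3, 292.4]
tcp_rot: [-0.004, 0.798, -0.226]
contact_force: [0.7, -0.2, -0.6]
grip_width: 14.4
t6.10 p[ 687.2 -272.3  292.4] F[ 0.7 -0.2 -0.6] w14.4 q[-0.58  0.4   1.55  0.52  0.5  -2.3 ]
 turn [-0.23 -0.75  0.44] shift now-axes cm [ 5.066 -0.228 -4.539] after-turn axes cm [ 5.005 -0.249 -4.606]
```

```bash

python3 -m crank '[{"linear":[0,0,0],"delta_rot":[-0.2,-0.7,0.4],"fingers":0.0},{"linear":[1.7,-0.1,-1.5],"delta_rot":[0,0,0],"fingers":0.0},{"linear":[1.7,-0.1,-1.6],"delta_rot":[0,0,0],"fingers":0.0},{"linear":[1.6,-0.05,-1.5],"delta_rot":[0,0,0],"fingers":0.0},{"linear":[0,0,0],"delta_rot":[0,0,0],"fingers":0.0}]'
python3 - <<'E'
from h import *
from plant import capture
tip=np.array([20.4,0,-123.9])
rel(mouth+60*dout-Rins.apply(tip),Rins)
o,p,r=now();tp=p+r.apply(tip);sh=p+r.apply([20.4,0,-53.9]);print("tip",tp)
d={k:capture(k) for k in("top","side")};pickle.dump(d,open("c1.pkl","wb"))
can=np.zeros((600,800,3),np.uint8)
for k,(x0,y0),cx in(("top",(335,165),0),("side",(275,115),400)):
    print(k,"tip",proj(d[k],tp),"sh",proj(d[k],sh),"mouth",proj(d[k],mouth))
    can[:600,cx:cx+400]=cv2.resize(d[k]["image"][y0:y0+100,x0:x0+80][:100],(400,500),interpolation=cv2.INTER_CUBIC)[:500] if 0 else cv2.copyMakeBorder(cv2.resize(d[k]["image"][y0:y0+100,x0:x0+80],(400,500),interpolation=cv2.INTER_CUBIC),0,100,0,0,0)
cv2.imwrite("pics/ins1.png",can)
E
```

```text
time: 6.6
tool_pos: [688.2, -267.4, 220.2]
tcp_rot: [0.006, 0.794, -0.204]
contact_force: [-0.1, 0.2, -0.6]
grip_width: 14.4
t6.60 p[ 688.2 -267.4  220.2] F[-0.1  0.2 -0.6] w14.4 q[-0.58  0.48  1.65  0.79  0.37 -2.59]
 turn [ 0.09 -0.52 -0.41] shift now-axes cm [-0.109 -0.748  0.509] after-turn axes cm [-0.099 -0.748  0.511]
tip [ 615.78837194 -251.66338562  118.77971856]
top tip [373.52354978 208.17539589] sh [381.01231338 188.7356007 ] mouth [370.58043967 222.94444271]
side tip [305.3510875  158.72642803] sh [292.11754144 140.60894779] mouth [316.55161766 171.28427395]
```

View pics/ins1.png

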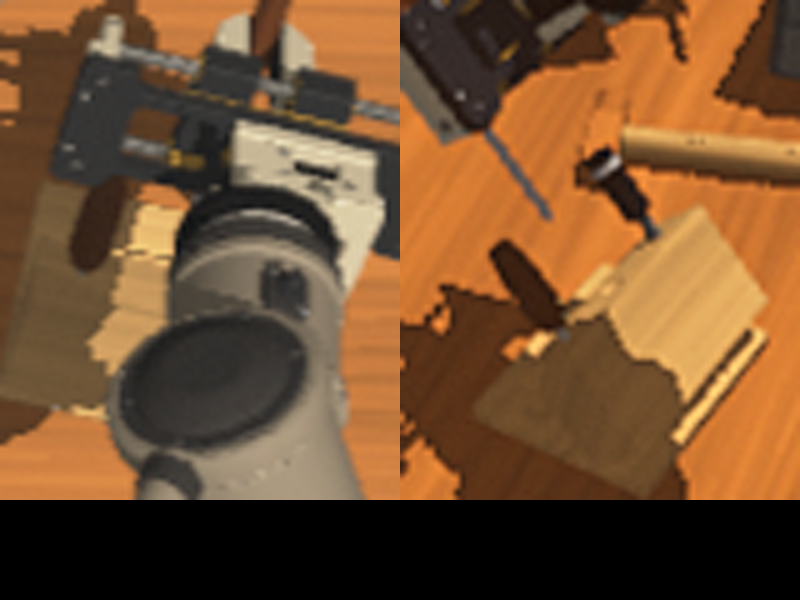

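The side crop shows the tip at about (304.6,158.3), where I predicted (305.4,158.7), so the grasp model holds. The wrist is close to its q5 limit, though. I'll fit a rough kinematic model to check the insertion stays feasible.

```bash
cat > kin.py <<'E'
from h import *
from scipy.optimize import least_squares
def fk(q,k):
    a1,y0,h,L2,a3,L4,d6,y4=k;E=lambda ax,t:Ro.from_euler(ax,t)
    R=E('z',q[0]);p=R.apply([a1,y0,h]);R=R*E('y',q[1]);p=p+R.apply([a3,0,L2]);R=R*E('y',q[2]);p=p+R.apply([0,y4,L4])
    R=R*E('z',S4*q[3])*E('y',q[4]);p=p+R.apply([0,0,d6]);R=R*E('z',S6*q[5]);return p,R*M
S4,S6=1,1
M=Ro.identity()
D=[([.957,.343,1.525,0,1.275,-.146],(236.5,468.3,251.05)),([.28,.64,1.04,0,1.47,-.22],(626.6,259,251.2)),([.28,.62,.95,0,1.57,-.22],(626.8,260.1,296.6)),([-.58,.4,1.55,.52,.5,-2.3],(687.2,-272.3,292.4))]
o,p,r=now()
if np.abs(p-[688,-267,220]).max()<5: D.append((o["joint_positions"],p)); pickle.dump((D,r.as_quat()),open("D.pkl","wb"))
D,rq=pickle.load(open("D.pkl","rb"))
M=frame([0,0,-1],[np.cos(-.468),np.sin(-.468),0])
M=(fk(D[0][0],np.zeros(8))[1].inv())*M
best=None
for s4 in(1,-1):
  for s6 in(1,-1):
    S4,S6=s4,s6;M=Ro.identity();M=(fk(D[0][0],np.zeros(8))[1].inv())*frame([0,0,-1],[np.cos(-.468),np.sin(-.468),0])
    f=least_squares(lambda k:np.concatenate([fk(q,k)[0]-p for q,p in D])/3,[0,75,300,450,0,450,250,0],x_scale=100)
    e=np.degrees((fk(D[-1][0],f.x)[1].inv()*Ro.from_quat(rq)).magnitude())
    if best is None or e+f.cost*.01<best[0]:best=(e+f.cost*.01,s4,s6,f.x,e,f.cost,M)
_,S4,S6,K,e,c,M=best
lo=np.array([-2.53,-.77,.04,-1,.28,-3.11]);hi=np.array([2.53,2.02,2.7,4.14,2.66,3.11])
def ik(P,R,q0):
    f=least_squares(lambda q:np.r_[(fk(q,K)[0]-P)/10,(fk(q,K)[1].inv()*R).as_rotvec()*20],np.clip(q0,lo+.01,hi-.01),bounds=(lo,hi));return f.x,f.cost
if __name__=="__main__":
    print(S4,S6,K.round(1),"orient err",e,"cost",c)
    tip=np.array([20.4,0,-123.9])
    for rho in(0,15,25,-15,-25):
        R=Ro.from_rotvec(np.radians(rho)*dout)*Rins;q=o["joint_positions"]
        for s in(60,20,-20,-70):
            q,c=ik(mouth+s*dout-R.apply(tip),R,q);print(rho,s,q.round(2),round(c,4))
E
python3 kin.py
```

```text
1 1 [   27.1  1643.7   116.3   535.7   -35.    360.4   275.8 -1565.1] orient err 0.08147505550190584 cost 6.552625895901005
0 60 [-0.58  0.47  1.65  0.78  0.36 -2.58] 0.0
0 20 [-0.6   0.46  1.77  1.04  0.31 -2.86] 0.0
0 -20 [-0.62  0.45  1.87  1.26  0.29 -3.11] 0.0628
0 -70 [-0.63  0.45  1.94  1.24  0.28 -3.11] 1.7375
15 60 [-0.7   0.52  1.59  1.02  0.7  -2.87] 0.0
15 20 [-0.72  0.51  1.7   1.13  0.67 -3.03] 0.0
15 -20 [-0.74  0.51  1.79  1.17  0.65 -3.11] 0.205
15 -70 [-0.76  0.51  1.86  1.14  0.63 -3.11] 2.3821
25 60 [-0.76  0.58  1.52  1.06  0.92 -2.93] 0.0
25 20 [-0.79  0.57  1.63  1.13  0.89 -3.07] 0.0
25 -20 [-0.81  0.57  1.71  1.13  0.87 -3.11] 0.3554
25 -70 [-0.82  0.57  1.78  1.09  0.85 -3.11] 2.9497
-15 60 [-0.43  0.48  1.64 -0.46  0.28 -1.28] 0.3822
-15 20 [-0.42  0.47  1.71 -0.61  0.28 -1.12] 1.9594
-15 -20 [-0.4   0.47  1.8  -1.    0.28 -0.7 ] 4.3725
-15 -70 [-0.41  0.47  1.88 -1.    0.28 -0.7 ] 8.8939
-25 60 [-0.36  0.5   1.64 -1.    0.38 -0.7 ] 0.3001
-25 20 [-0.38  0.48  1.72 -1.    0.34 -0.69] 1.585
-25 -20 [-0.4   0.47  1.8  -1.    0.29 -0.69] 3.9345
-25 -70 [-0.41  0.47  1.88 -1.    0.28 -0.68] 8.629
```

The model fits well. With this grasp q6 would run out of range when inserting, so a half-turned grasp is needed. I'll check that grasp for insertion, and for pressing directly with the tool horizontal.

```bash
cat > chk.py <<'E'
import kin
from kin import *
q0=bot.get_obs()["joint_positions"];HT=Ro.from_euler('x',np.pi)
rng=np.random.default_rng(0)
def best(P,R,seeds=8):
    b=(None,9e9)
    for i in range(seeds):
        s=np.array([np.arctan2(P[1],P[0])-.1,.5,1.6,rng.uniform(-.9,4),rng.uniform(.3,2),rng.uniform(-3,3)])
        r=ik(P,R,s)
        if r[1]<b[1]:b=r
    return b
if __name__=="__main__":
    for half,tip in((1,np.array([20.4,0,123.9])),):
        for rho in(0,15,25):
            R=Ro.from_rotvec(np.radians(rho)*dout)*Rins*HT;q=np.r_[q0[:5],q0[5]+np.pi]
            for s in(60,0,-70):
                q,c=ik(mouth+s*dout-R.apply(tip),R,q);print("ins",rho,s,q.round(2),round(c,4))
    for half in(0,1):
        tip=np.array([20.4,0,123.9*(1 if half else -1)])
        for az in range(-180,180,30):
          for tilt in (0,12):
            x=np.array([np.cos(np.radians(az)),np.sin(np.radians(az)),0]);c_,s_=np.cos(np.radians(tilt)),np.sin(np.radians(tilt))
            xx=c_*x-s_*Z; up=c_*Z+s_*x
            R=frame(xx,up)*(HT if half else Ro.identity())
            q,c=best(np.array([515.6,183,38])-R.apply(tip),R,5)
            if c<.01:print("press half",half,"az",az,"tilt",tilt,q.round(2),round(c,4))
E
python3 chk.py
```

```text
ins 0 60 [-0.58  0.47  1.65  0.79  0.37  0.55] 0.0
ins 0 0 [-0.61  0.46  1.83  1.2   0.3   0.1 ] 0.0
ins 0 -70 [-0.65  0.46  2.02  1.8   0.32 -0.56] 0.0
ins 15 60 [-0.7   0.52  1.59  1.02  0.7   0.27] 0.0
ins 15 0 [-0.74  0.51  1.76  1.19  0.66  0.03] 0.0
ins 15 -70 [-0.79  0.51  1.94  1.41  0.64 -0.29] 0.0
ins 25 60 [-0.76  0.58  1.52  1.06  0.92  0.21] 0.0
ins 25 0 [-0.8   0.57  1.69  1.16  0.88  0.01] 0.0
ins 25 -70 [-0.85  0.58  1.87  1.29  0.85 -0.24] 0.0
press half 0 az -180 tilt 0 [0.13 1.21 0.88 0.25 2.61 1.79] 0.0
press half 0 az -180 tilt 12 [0.13 1.08 1.01 0.19 2.4  1.74] 0.0
press half 0 az -150 tilt 0 [ 0.31  1.22  0.84 -0.43  2.61  1.2 ] 0.0
press half 0 az -150 tilt 12 [ 0.3   1.1   0.97 -0.32  2.4   1.28] 0.0
press half 0 az -120 tilt 0 [ 0.49  1.14  1.05 -0.82  2.33  0.93] 0.0
press half 0 az -120 tilt 12 [ 0.46  1.02  1.15 -0.7   2.16  0.99] 0.0
press half 0 az -90 tilt 12 [ 0.6   0.9   1.46 -0.98  1.81  0.93] 0.0
press half 0 az 0 tilt 0 [0.42 0.84 2.66 3.59 1.9  1.73] 0.0
press half 0 az 0 tilt 12 [0.37 0.59 2.54 3.52 1.35 1.56] 0.0
press half 0 az 30 tilt 12 [-0.
[... 1138 characters left out ...]
 -1.42] 0.0
press half 1 az 0 tilt 12 [ 0.37  0.59  2.54  3.51  1.35 -1.58] 0.0
press half 1 az 30 tilt 12 [-0.1   0.59  2.59  2.52  1.4  -1.6 ] 0.0
press half 1 az 60 tilt 0 [-0.41  0.78  2.39  1.68  1.57 -1.6 ] 0.0
press half 1 az 60 tilt 12 [-0.32  0.61  2.33  1.72  1.33 -1.37] 0.0
press half 1 az 90 tilt 0 [-0.37  0.84  1.96  1.22  1.69 -1.25] 0.0
press half 1 az 90 tilt 12 [-0.31  0.72  1.95  1.2   1.52 -1.13] 0.0
press half 1 az 120 tilt 0 [-0.23  0.96  1.53  0.93  1.99 -1.07] 0.0
press half 1 az 120 tilt 12 [-0.19  0.86  1.57  0.87  1.84 -1.03] 0.0
press half 1 az 150 tilt 0 [-0.06  1.1   1.15  0.67  2.34 -1.07] 0.0
press half 1 az 150 tilt 12 [-0.04  0.99  1.23  0.58  2.17 -1.11] 0.0
```

The half-turned grasp works for both. Plan:
1. Lay the probe on clear table near (500,-95).
2. Place the weight.
3. Re-pick the probe half-turned.
4. Press the button.
5. Insert the probe.

```bash

python3 -m crank '[{"linear":[-2.8,0,2.8],"delta_rot":[0,0,0],"fingers":0.0},{"linear":[-2.9,0,2.9],"delta_rot":[0,0,0],"fingers":0.0},{"linear":[0,0,0],"delta_rot":[0,7.5,0],"fingers":0.0},{"linear":[0,0,0],"delta_rot":[0,7.5,0],"fingers":0.0},{"linear":[0,0,0],"delta_rot":[0,7.5,0],"fingers":0.0}]'
python3 -m crank '[{"linear":[0,0,0],"delta_rot":[0,7.5,0],"fingers":0.0},{"linear":[0,0,0],"delta_rot":[0,7.5,0],"fingers":0.0},{"linear":[0,0,0],"delta_rot":[0,7.5,0],"fingers":0.0},{"linear":[0,0,0],"delta_rot":[0,0,0],"fingers":0.0},{"linear":[0,0,0],"delta_rot":[0,0,0],"fingers":0.0}]'
python3 - <<'E'
from h import *
rel([500,-95,150],frame([0,0,-1],X))
E
```

```text
time: 7.2
tool_pos: [689.1, -270.0, 309.2]
tcp_rot: [-0.008, 1.181, -0.221]
contact_force: [0.7, -0.2, -1.4]
grip_width: 14.4
time: 7.7
tool_pos: [690.5, -269.6, 303.9]
tcp_rot: [-0.15, 1.57, -0.36]
contact_force: [-0.4, -0.2, -0.6]
grip_width: 14.6
t7.70 p[ 690.5 -269.6  303.9] F[-0.4 -0.2 -0.6] w14.6 q[-0.48  0.78  0.64  0.    1.73 -1.84]
 turn [0.25 0.05 0.01] shift now-axes cm [ 15.368  13.099 -22.285] after-turn axes cm [ 15.39   13.    -22.327]
```

```bash

python3 -m crank '[{"linear":[0,2.18,-3.72],"delta_rot":[0,0,0],"fingers":0.0},{"linear":[0,2.18,-3.72],"delta_rot":[0,0,0],"fingers":0.0},{"linear":[0,2.18,-3.72],"delta_rot":[0,0,0],"fingers":0.0},{"linear":[0,2.18,-3.72],"delta_rot":[0,0,0],"fingers":0.0},{"linear":[0,2.18,-3.72],"delta_rot":[0,0,0],"fingers":0.0}]'
python3 -m crank '[{"linear":[0,2.18,-3.72],"delta_rot":[0,0,0],"fingers":0.0},{"linear":[5,0,0],"delta_rot":[0,0,0],"fingers":0.0},{"linear":[5,0,0],"delta_rot":[0,0,0],"fingers":0.0},{"linear":[5,0,0],"delta_rot":[0,0,0],"fingers":0.0},{"linear":[5,0,0],"delta_rot":[0,0,0],"fingers":0.0}]'
python3 -m crank '[{"linear":[3,0,0],"delta_rot":[0,0,0],"fingers":0.0},{"linear":[1.5,0,0],"delta_rot":[0,0,0],"fingers":0.0},{"linear":[0,0,0],"delta_rot":[0,0,0],"fingers":0.0},{"linear":[0,0,0],"delta_rot":[0,0,0],"fingers":0.0},{"linear":[0,0,0],"delta_rot":[0,0,0],"fingers":0.0}]'
python3 - <<'E'
from h import *
rel([500,-95,29],frame([0,0,-1],X))
E
```

```text
time: 8.2
tool_pos: [527.2, -122.5, 306.8]
tcp_rot: [0.037, 1.566, -0.174]
contact_force: [0.4, 1.1, 0.1]
grip_width: 14.2
time: 8.7
tool_pos: [496.7, -94.3, 106.3]
tcp_rot: [0.002, 1.565, -0.208]
contact_force: [1.0, 0.6, -0.7]
grip_width: 14.5
time: 9.2
tool_pos: [498.5, -94.8, 62.5]
tcp_rot: [0.227, 1.569, 0.017]
contact_force: [0.2, -0.6, -0.2]
grip_width: 14.5
t9.20 p[498.5 -94.8  62.5] F[ 0.2 -0.6 -0.2] w14.5 q[-0.34  0.55  1.8   0.    0.79 -1.7 ]
 turn [ 0.26  0.12 -0.03] shift now-axes cm [3.351 0.012 0.147] after-turn axes cm [3.351 0.014 0.154]
```

```bash

python3 -m crank '[{"linear":[2.5,0,0],"delta_rot":[0.2,0.1,0],"fingers":0.0},{"linear":[0.8,0,0],"delta_rot":[0,0,0],"fingers":0.0},{"linear":[0,0,0],"delta_rot":[0,0,0],"fingers":0.0},{"linear":[0,0,0],"delta_rot":[0,0,0],"fingers":0.0},{"linear":[0,0,0],"delta_rot":[0,0,0],"fingers":0.0}]'
python3 -m crank '[{"linear":[0,0,0],"delta_rot":[0,0,0],"fingers":0.3},{"linear":[0,0,0],"delta_rot":[0,0,0],"fingers":0.3},{"linear":[-2,0,0],"delta_rot":[0,0,0],"fingers":0.4},{"linear":[-4,0,0],"delta_rot":[0,0,0],"fingers":0.8},{"linear":[-5,0,0],"delta_rot":[0,0,0],"fingers":0.8}]'
python3 - <<'E'
from h import *
from plant import capture
rel([546.5,-5.4,46],frame([0,0,-1],X))
d={k:capture(k) for k in("top","side")};pickle.dump(d,open("c2.pkl","wb"))
can=np.zeros((560,800,3),np.uint8)
can[:,:400]=cv2.resize(d["top"]["image"][180:320,255:355],(400,560),interpolation=2);can[:,400:]=cv2.resize(d["side"]["image"][185:325,250:350],(400,560),interpolation=2)
cv2.imwrite("pics/lay.png",can)
E
```

```text
time: 9.7
tool_pos: [498.1, -94.5, 27.8]
tcp_rot: [2.864, 1.567, 2.651]
contact_force: [-0.7, -0.1, -0.2]
grip_width: 14.6
time: 10.2
tool_pos: [497.1, -94.2, 137.1]
tcp_rot: [2.955, 1.562, 2.742]
contact_force: [1.1, 0.5, 0.3]
grip_width: 46.7
t10.20 p[497.1 -94.2 137.1] F[1.1 0.5 0.3] w46.7 q[-0.34  0.44  1.73  0.    0.98 -1.7 ]
 turn [ 0.08 -0.52 -0.1 ] shift now-axes cm [9.097 9.714 3.034] after-turn axes cm [9.108 9.734 2.938]
```

View pics/lay.png

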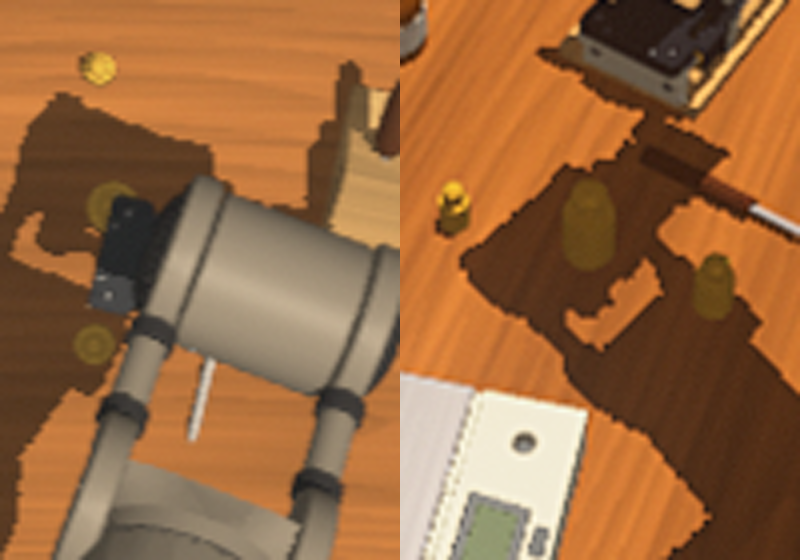

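The probe lies on the table, with its steel tip at crop (195,435) in the top view and its butt at (645,155) in the side view. The weights are undisturbed. Next is the large weight.

```bash

python3 -m crank '[{"linear":[0,3.3,1],"delta_rot":[0,-0.5,0],"fingers":0.8},{"linear":[0,3.3,1],"delta_rot":[0,0,0],"fingers":0.8},{"linear":[0,3.1,0.95],"delta_rot":[0,0,0],"fingers":0.8},{"linear":[1,0,0],"delta_rot":[0,0,0],"fingers":0.8},{"linear":[3,0,0],"delta_rot":[0,0,0],"fingers":0.8}]'
python3 -m crank '[{"linear":[3,0,0],"delta_rot":[0,0,0],"fingers":0.8},{"linear":[1.5,0,0],"delta_rot":[0,0,0],"fingers":0.8},{"linear":[0.6,0,0],"delta_rot":[0,0,0],"fingers":0.8},{"linear":[0,0,0],"delta_rot":[0,0,0],"fingers":0.8},{"linear":[0,0,0],"delta_rot":[0,0,0],"fingers":0.3}]'
python3 -m crank '[{"linear":[0,0,0],"delta_rot":[0,0,0],"fingers":0.3},{"linear":[0,0,0],"delta_rot":[0,0,0],"fingers":0.3},{"linear":[0,0,0],"delta_rot":[0,0,0],"fingers":0.3},{"linear":[0,0,0],"delta_rot":[0,0,0],"fingers":0.3},{"linear":[0,0,0],"delta_rot":[0,0,0],"fingers":0.3}]'
python3 - <<'E'
from h import *
rel([546.5,-5.4,46],frame([0,0,-1],X));rel([613.7,263,150])
E
```

```text
time: 10.8
tool_pos: [549.5, -5.6, 98.5]
tcp_rot: [0.133, 1.561, -0.078]
contact_force: [0.4, 0.4, 0.0]
grip_width: 73.3
time: 11.3
tool_pos: [548.3, -6.4, 46.9]
tcp_rot: [0.23, 1.566, 0.017]
contact_force: [-0.8, 0.3, -0.6]
grip_width: 69.2
time: 11.8
tool_pos: [548.2, -6.4, 46.7]
tcp_rot: [0.149, 1.566, -0.064]
contact_force: [-1.0, -2.8, 4.0]
grip_width: 36.0
t11.80 p[548.2  -6.4  46.7] F[-1.  -2.8  4. ] w36.0 q[-0.15  0.63  1.7   0.    0.81 -1.51]
 turn [ 0.1   0.27 -0.04] shift now-axes cm [ 0.074  0.062 -0.183] after-turn axes cm [ 0.074  0.062 -0.183]
t11.80 p[548.2  -6.4  46.7] F[-1.  -2.8  4. ] w36.0 q[-0.15  0.63  1.7   0.    0.81 -1.51]
 turn [0. 0. 0.] shift now-axes cm [-10.303  27.723   0.759] after-turn axes cm [-10.303  27.723   0.759]
```

```bash

python3 -m crank '[{"linear":[0,0,0],"delta_rot":[0,0,0],"fingers":0.0},{"linear":[-1,0,0],"delta_rot":[0,0,0],"fingers":0.0},{"linear":[-4,0,0],"delta_rot":[0,0,0],"fingers":0.0},{"linear":[-4,0,0],"delta_rot":[0,0,0],"fingers":0.0},{"linear":[-3,0,0],"delta_rot":[0,0,0],"fingers":0.0}]'
python3 -m crank '[{"linear":[0,3,0.1],"delta_rot":[0,0,0],"fingers":0.0},{"linear":[0,4,0.1],"delta_rot":[0,0,0],"fingers":0.0},{"linear":[0,4.5,0.15],"delta_rot":[0,0,0],"fingers":0.0},{"linear":[0,4.5,0.15],"delta_rot":[0,0,0],"fingers":0.0},{"linear":[0,4.5,0.15],"delta_rot":[0,0,0],"fingers":0.0}]'
python3 -m crank '[{"linear":[0,4.2,0.15],"delta_rot":[0,0,0],"fingers":0.0},{"linear":[0,3,0.1],"delta_rot":[0,0,0],"fingers":0.0},{"linear":[0,0,0],"delta_rot":[0,0,0],"fingers":0.0},{"linear":[0,0,0],"delta_rot":[0,0,0],"fingers":0.0},{"linear":[0,0,0],"delta_rot":[0,0,0],"fingers":0.0}]'
python3 - <<'E'
from h import *
rel([615.5,263,115],frame([0,0,-1],X))
E
```

```text
time: 12.3
tool_pos: [547.4, -5.8, 168.4]
tcp_rot: [0.366, 1.566, 0.153]
contact_force: [1.4, -0.2, -5.5]
grip_width: 36.0
time: 12.8
tool_pos: [596.6, 194.8, 166.1]
tcp_rot: [0.363, 1.569, 0.15]
contact_force: [0.8, 0.2, -4.1]
grip_width: 36.0
time: 13.3
tool_pos: [614.3, 261.8, 166.1]
tcp_rot: [0.01, 1.568, -0.203]
contact_force: [-0.1, 0.8, -5.6]
grip_width: 36.0
t13.30 p[614.3 261.8 166.1] F[-0.1  0.8 -5.6] w36.0 q[ 0.29  0.67  1.21 -0.    1.26 -1.07]
 turn [ 0.05  0.13 -0.  ] shift now-axes cm [5.114 0.137 0.078] after-turn axes cm [5.114 0.138 0.09 ]
```

```bash

python3 -m crank '[{"linear":[2,0.14,0.08],"delta_rot":[0,0.1,0],"fingers":0.0},{"linear":[2,0,0],"delta_rot":[0,0,0],"fingers":0.0},{"linear":[0.8,0,0],"delta_rot":[0,0,0],"fingers":0.0},{"linear":[0.3,0,0],"delta_rot":[0,0,0],"fingers":0.0},{"linear":[0,0,0],"delta_rot":[0,0,0],"fingers":0.0}]'
python3 -m crank '[{"linear":[0.05,0,0],"delta_rot":[0,0,0],"fingers":0.0},{"linear":[0.05,0,0],"delta_rot":[0,0,0],"fingers":0.0},{"linear":[0.05,0,0],"delta_rot":[0,0,0],"fingers":0.0},{"linear":[0,0,0],"delta_rot":[0,0,0],"fingers":0.0},{"linear":[0,0,0],"delta_rot":[0,0,0],"fingers":0.0}]'
```

```text
time: 13.8
tool_pos: [616.3, 263.4, 116.0]
tcp_rot: [0.479, 1.568, 0.265]
contact_force: [0.1, -0.5, -5.1]
grip_width: 36.5
time: 14.3
tool_pos: [616.1, 264.0, 114.3]
tcp_rot: [0.476, 1.568, 0.262]
contact_force: [-0.5, 0.4, -4.9]
grip_width: 36.3
```

Not yet touching, since it still carries 5 N. I'll lower it in half-millimetre steps.

```bash

python3 -m crank '[{"linear":[0.05,0,0],"delta_rot":[0,0,0],"fingers":0.0},{"linear":[0.05,0,0],"delta_rot":[0,0,0],"fingers":0.0},{"linear":[0,0,0],"delta_rot":[0,0,0],"fingers":0.0},{"linear":[0,0,0],"delta_rot":[0,0,0],"fingers":0.0},{"linear":[0,0,0],"delta_rot":[0,0,0],"fingers":0.0}]'
python3 -m crank '[{"linear":[0.04,0,0],"delta_rot":[0,0,0],"fingers":0.0},{"linear":[0.03,0,0],"delta_rot":[0,0,0],"fingers":0.0},{"linear":[0,0,0],"delta_rot":[0,0,0],"fingers":0.0},{"linear":[0,0,0],"delta_rot":[0,0,0],"fingers":0.0},{"linear":[0,0,0],"delta_rot":[0,0,0],"fingers":0.0}]'
```

```text
time: 14.8
tool_pos: [616.2, 263.9, 113.2]
tcp_rot: [0.462, 1.568, 0.249]
contact_force: [0.9, -0.2, -5.4]
grip_width: 36.1
time: 15.3
tool_pos: [616.2, 264.0, 112.8]
tcp_rot: [0.471, 1.568, 0.257]
contact_force: [-1.5, 0.4, -0.6]
grip_width: 35.8
```

Touching: the load has dropped to 0.6 N. I'll release, wait and lift.

```bash

python3 -m crank '[{"linear":[0,0,0],"delta_rot":[0,0,0],"fingers":0.45},{"linear":[0,0,0],"delta_rot":[0,0,0],"fingers":0.6},{"linear":[0,0,0],"delta_rot":[0,0,0],"fingers":0.7},{"linear":[0,0,0],"delta_rot":[0,0,0],"fingers":0.7},{"linear":[0,0,0],"delta_rot":[0,0,0],"fingers":0.7}]'
python3 -m crank '[{"linear":[-2,0,0],"delta_rot":[0,0,0],"fingers":0.7},{"linear":[-4,0,0],"delta_rot":[0,0,0],"fingers":0.7},{"linear":[-4,0,0],"delta_rot":[0,0,0],"fingers":0.7},{"linear":[0,0,0],"delta_rot":[0,0,0],"fingers":0.7},{"linear":[0,0,0],"delta_rot":[0,0,0],"fingers":0.7}]'
python3 - <<'E'
from h import *
R=frame([0,0,-1],-X)
rel([500,-95,150],R)
E
```

```text
time: 15.8
tool_pos: [616.3, 264.0, 112.6]
tcp_rot: [0.468, 1.568, 0.254]
contact_force: [0.5, -0.0, 0.1]
grip_width: 63.5
time: 16.3
tool_pos: [616.2, 264.0, 213.6]
tcp_rot: [0.487, 1.566, 0.274]
contact_force: [0.5, 0.1, -0.6]
grip_width: 64.3
t16.30 p[616.2 264.  213.6] F[ 0.5  0.1 -0.6] w64.3 q[ 0.29  0.64  1.13 -0.    1.36 -1.07]
 turn [-179.91    0.21    0.39] shift now-axes cm [  6.257 -37.563  -3.793] after-turn axes cm [ 6.36  37.554  3.708]
```

```bash

python3 -m crank '[{"linear":[0,-4.7,-0.47],"delta_rot":[0,0,0],"fingers":0.5},{"linear":[0,-4.7,-0.47],"delta_rot":[0,0,0],"fingers":0.5},{"linear":[0,-4.7,-0.47],"delta_rot":[0,0,0],"fingers":0.5},{"linear":[0,-4.7,-0.47],"delta_rot":[0,0,0],"fingers":0.5},{"linear":[0,-4.7,-0.47],"delta_rot":[0,0,0],"fingers":0.5}]'
python3 -m crank '[{"linear":[0,-4.7,-0.47],"delta_rot":[0,0,0],"fingers":0.5},{"linear":[0,-4.7,-0.47],"delta_rot":[0,0,0],"fingers":0.5},{"linear":[0,-4.7,-0.47],"delta_rot":[0,0,0],"fingers":0.5},{"linear":[0,0,0],"delta_rot":[0,0,0],"fingers":0.5},{"linear":[0,0,0],"delta_rot":[8.57,0,0],"fingers":0.5}]'
for i in 1 2 3 4; do python3 -m crank '[{"linear":[0,0,0],"delta_rot":[8.57,0,0],"fingers":0.5},{"linear":[0,0,0],"delta_rot":[8.57,0,0],"fingers":0.5},{"linear":[0,0,0],"delta_rot":[8.57,0,0],"fingers":0.5},{"linear":[0,0,0],"delta_rot":[8.57,0,0],"fingers":0.5},{"linear":[0,0,0],"delta_rot":[8.57,0,0],"fingers":0.5}]' | head -2; done
python3 - <<'E'
from h import *
rel([497.5,-94.4,28],frame([0,0,-1],-X))
from plant import capture
d={k:capture(k) for k in("top","side")};pickle.dump(d,open("c3.pkl","wb"))
cv2.imwrite("pics/c3.png",d["top"]["image"])
E
```

```text
time: 16.8
tool_pos: [541.5, 37.7, 210.5]
tcp_rot: [2.52, 1.57, 2.307]
contact_force: [0.5, -0.4, 0.7]
grip_width: 46.2
time: 17.3
tool_pos: [498.5, -96.6, 210.6]
tcp_rot: [2.034, 1.569, 1.666]
contact_force: [-0.6, 0.3, -0.5]
grip_width: 45.7
time: 17.8
tool_pos: [499.1, -94.6, 210.6]
time: 18.3
tool_pos: [499.1, -94.6, 210.5]
time: 18.8
tool_pos: [499.1, -94.6, 210.5]
time: 19.3
tool_pos: [499.1, -94.6, 210.5]
t19.30 p[499.1 -94.6 210.5] F[ 0.9 -0.3 -0.3] w46.0 q[-0.34  0.35  1.63  0.    1.16  1.45]
 turn [-0.21  0.03  0.1 ] shift now-axes cm [18.255  0.049  0.151] after-turn axes cm [1.8254e+01 1.6000e-02 1.6200e-01]
```

```bash

python3 - <<'E'
from h import *
d=pickle.load(open("c3.pkl","rb"))
m=np.array([497.5,-94.4,7.5]);M=m+6.4*-X
for k in d:print(k,"butt",proj(d[k],M+47.5*X),"sh",proj(d[k],M-47.5*X),"tip",proj(d[k],M-117.5*X),"wt",proj(d[k],[614.5,263,136]),"pan",proj(d[k],[614,263,66]))
can=np.zeros((600,800,3),np.uint8)
can[:400,:400]=cv2.resize(d["top"]["image"][170:270,145:245],(400,400),interpolation=2)
can[:600,400:]=cv2.resize(d["side"]["image"][200:320,290:370],(400,600),interpolation=2)
can[400:600,:300]=cv2.resize(d["side"]["image"][240:340,190:340],(300,200),interpolation=2)
cv2.imwrite("pics/chk3.png",can)
E
```

```text
top butt [316.14193104 235.41247761] sh [308.44625278 266.97617316] tip [302.74205223 290.37185622] wt [182.88972412 203.02957921] pan [188.21679281 204.81612983]
side butt [311.12061116 222.49031177] sh [338.1569238  236.31298285] tip [359.19804467 247.07053314] wt [226.49473627 289.52379463] pan [230.31179469 304.46160987]
```

View pics/chk3.png

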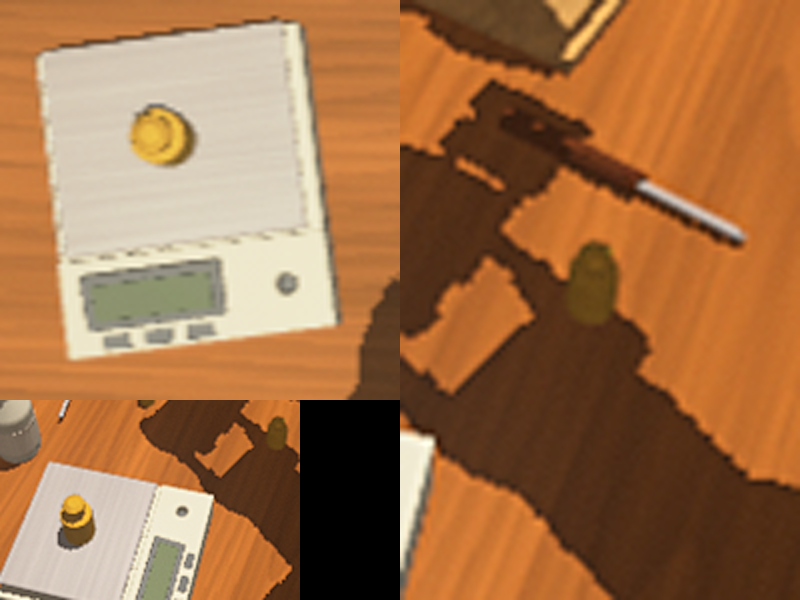

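The weight stands mid-pan: its knob is at px (183,203), exactly as predicted. The probe lies within about 1 px of prediction, with its tip at (358.3,247.2) in the side view. Picking it up.

```bash

python3 -m crank '[{"linear":[4,0.03,0.16],"delta_rot":[-0.2,0,0],"fingers":0.5},{"linear":[5,0,0],"delta_rot":[0,0,0],"fingers":0.5},{"linear":[5,0,0],"delta_rot":[0,0,0],"fingers":0.5},{"linear":[3,0,0],"delta_rot":[0,0,0],"fingers":0.5},{"linear":[1.2,0,0],"delta_rot":[0,0,0],"fingers":0.5}]'
python3 -m crank '[{"linear":[0,0,0],"delta_rot":[0,0,0],"fingers":0.5},{"linear":[0,0,0],"delta_rot":[0,0,0],"fingers":0.5},{"linear":[0,0,0],"delta_rot":[0,0,0],"fingers":0},{"linear":[0,0,0],"delta_rot":[0,0,0],"fingers":0},{"linear":[0,0,0],"delta_rot":[0,0,0],"fingers":0}]'
python3 -m crank '[{"linear":[0,0,0],"delta_rot":[0,0,0],"fingers":0},{"linear":[0,0,0],"delta_rot":[0,0,0],"fingers":0},{"linear":[0,0,0],"delta_rot":[0,0,0],"fingers":0},{"linear":[0,0,0],"delta_rot":[0,0,0],"fingers":0},{"linear":[0,0,0],"delta_rot":[0,0,0],"fingers":0}]'
python3 - <<'E'
from h import *
rel([497.5,-94.4,28],frame([0,0,-1],-X))
E
```

```text
time: 19.9
tool_pos: [496.2, -94.3, 26.5]
tcp_rot: [-0.438, 1.566, 2.498]
contact_force: [0.0, -0.4, 0.4]
grip_width: 45.8
time: 20.4
tool_pos: [499.0, -95.7, 31.1]
tcp_rot: [-2.947, 1.566, -0.014]
contact_force: [-1.6, 0.2, 0.2]
grip_width: 26.4
time: 20.9
tool_pos: [498.6, -95.6, 30.4]
tcp_rot: [-2.793, 1.568, 0.14]
contact_force: [-1.4, 1.3, 5.4]
grip_width: 14.2
t20.90 p[498.6 -95.6  30.4] F[-1.4  1.3  5.4] w14.2 q[-0.34  0.6   1.82  0.    0.71  1.44]
 turn [ 0.32 -0.16  0.06] shift now-axes cm [ 0.241 -0.089  0.134] after-turn axes cm [ 0.241 -0.089  0.134]
```

```bash

python3 -m crank '[{"linear":[0,0,0],"delta_rot":[0,0,0],"fingers":0.3},{"linear":[0.1,0,0.05],"delta_rot":[0,0,0],"fingers":0.3},{"linear":[0.18,0,0.05],"delta_rot":[0,0,0],"fingers":0.3},{"linear":[0,0,0],"delta_rot":[0,0,0],"fingers":0.3},{"linear":[0,0,0],"delta_rot":[0,0,0],"fingers":0}]'
python3 -m crank '[{"linear":[0,0,0],"delta_rot":[0,0,0],"fingers":0},{"linear":[0,0,0],"delta_rot":[0,0,0],"fingers":0},{"linear":[0,0,0],"delta_rot":[0,0,0],"fingers":0},{"linear":[0,0,0],"delta_rot":[0,0,0],"fingers":0},{"linear":[0,0,0],"delta_rot":[0,0,0],"fingers":0}]'
python3 - <<'E'
from h import *
rel([497.5,-94.4,28],frame([0,0,-1],-X))
E
```

```text
time: 21.4
tool_pos: [497.3, -95.2, 27.0]
tcp_rot: [-2.571, 1.569, 0.362]
contact_force: [-1.2, 0.1, 0.7]
grip_width: 23.2
time: 21.9
tool_pos: [497.4, -95.3, 27.2]
tcp_rot: [-2.671, 1.568, 0.261]
contact_force: [-0.3, 0.2, -1.2]
grip_width: 14.3
t21.90 p[497.4 -95.3  27.2] F[-0.3  0.2 -1.2] w14.3 q[-0.34  0.61  1.83  0.    0.71  1.44]
 turn [ 0.31 -0.13  0.07] shift now-axes cm [-0.08  -0.087  0.012] after-turn axes cm [-0.081 -0.087  0.013]
```

```bash

python3 -m crank '[{"linear":[-2,0,0],"delta_rot":[0,0,0],"fingers":0},{"linear":[-5,0,0],"delta_rot":[0,0,0],"fingers":0},{"linear":[-5,0,0],"delta_rot":[0,0,0],"fingers":0},{"linear":[-5,0,0],"delta_rot":[0,0,0],"fingers":0},{"linear":[-5,0,0],"delta_rot":[0,0,0],"fingers":0}]'
cat > path.py <<'E'
import sys;from chk import *
o,p,r=now();q0=np.array(o["joint_positions"]);tip=np.array([19.7,0,122.])
for az in(60,75,90,110,130):
    x=np.array([np.cos(np.radians(az)),np.sin(np.radians(az)),0]);R=frame(x,Z)*HT;rv=(r.inv()*R).as_rotvec()
    q=q0;cs=[];mx=0;Q=[]
    for i in range(1,17):
        Ri=r*Ro.from_rotvec(rv*i/16);qn,c=ik(p,Ri,q);mx=max(mx,np.abs(qn-q).max());q=qn;cs.append(c);Q.append(q.round(2))
    print(az,np.degrees(rv).round(1),"maxcost",round(max(cs),3),"maxstep",round(mx,2),q.round(2))
    T=np.array([515.6,183,65])-R.apply(tip);p1=np.array([T[0],T[1],p[2]])
    for a,b_ in((p,p1),(p1,T),(T,T-[0,0,29])):
        for i in range(1,6):
            qn,c=ik(a+(b_-a)*i/5,R,q);mx=max(mx,np.abs(qn-q).max());q=qn;cs.append(c)
    print("   end",q.round(2),round(max(cs),3),round(mx,2),T.round(1))
E
python3 path.py
```

```text
time: 22.4
tool_pos: [496.4, -95.2, 249.3]
tcp_rot: [-2.687, 1.568, 0.245]
contact_force: [2.7, -0.5, -0.2]
grip_width: 14.2
60 [-55.8  76.7 -55.8] maxcost 0.0 maxstep 0.21 [-0.91  0.63  2.02  1.22  1.75 -1.12]
   end [-0.41  0.79  2.4   1.69  1.58 -1.62] 0.0 0.21 [505.8 165.9 187. ]
75 [-67.   70.5 -67.1] maxcost 0.0 maxstep 0.21 [-0.85  0.71  1.83  1.07  1.89 -1.05]
   end [-0.4   0.8   2.18  1.43  1.59 -1.41] 0.0 0.21 [510.5 164.  187. ]
90 [-77.9  63.1 -78. ] maxcost 0.0 maxstep 0.21 [-0.77  0.78  1.65  0.94  2.04 -1.01]
   end [-0.36  0.84  1.96  1.22  1.69 -1.26] 0.0 0.21 [515.6 163.3 187. ]
110 [-92.   50.9 -92.1] maxcost 0.0 maxstep 0.21 [-0.65  0.87  1.42  0.77  2.26 -1.03]
   end [-0.28  0.92  1.68  1.01  1.88 -1.12] 0.0 0.21 [522.3 164.5 187. ]
130 [-105.2   36.2 -105.4] maxcost 0.0 maxstep 0.23 [-0.53  0.95  1.24  0.55  2.45 -1.13]
   end [-0.17  1.02  1.4   0.84  2.1  -1.05] 0.0 0.23 [528.3 167.9 187. ]
```

```bash

for i in 1 2 3; do python3 -m crank '[{"linear":[0,0,0],"delta_rot":[-4.87,3.94,-4.88],"fingers":0},{"linear":[0,0,0],"delta_rot":[-4.87,3.94,-4.88],"fingers":0},{"linear":[0,0,0],"delta_rot":[-4.87,3.94,-4.88],"fingers":0},{"linear":[0,0,0],"delta_rot":[-4.87,3.94,-4.88],"fingers":0},{"linear":[0,0,0],"delta_rot":[-4.87,3.94,-4.88],"fingers":0}]' |head -3; done
python3 -m crank '[{"linear":[0,0,0],"delta_rot":[-4.87,3.94,-4.88],"fingers":0},{"linear":[0,0,0],"delta_rot":[0,0,0],"fingers":0},{"linear":[0,0,0],"delta_rot":[0,0,0],"fingers":0},{"linear":[0,0,0],"delta_rot":[0,0,0],"fingers":0},{"linear":[0,0,0],"delta_rot":[0,0,0],"fingers":0}]'
cat > pr.py <<'E'
from h import *
tip=np.array([19.7,0,122.]);R=frame([0,1,0],Z)*Ro.from_euler('x',np.pi)
def pr(z,xy=(515.6,183)):
    o,p,r=now();print("tip",(p+r.apply(tip)).round(1));rel(np.array([*xy,z])-R.apply(tip),R)
if __name__=="__main__":pr(75)
E
python3 pr.py
```

```text
time: 22.9
tool_pos: [496.8, -95.4, 247.9]
tcp_rot: [-2.478, 1.021, 0.895]
time: 23.4
tool_pos: [496.7, -96.0, 247.4]
tcp_rot: [-2.727, 0.508, 1.152]
time: 23.9
tool_pos: [496.8, -96.0, 246.8]
tcp_rot: [-3.062, 0.069, 1.491]
time: 24.4
tool_pos: [496.7, -95.5, 248.1]
tcp_rot: [-3.141, 0.002, 1.57]
contact_force: [0.4, 1.0, -1.4]
grip_width: 14.4
tip [496.7 -76.  126. ]
t24.40 p[496.7 -95.5 248.1] F[ 0.4  1.  -1.4] w14.4 q[-0.79  0.87  1.48  0.96  2.1  -0.95]
 turn [-0.02  0.09 -0.06] shift now-axes cm [25.894  1.864  5.066] after-turn axes cm [25.884  1.892  5.106]
```

```bash

python3 -m crank '[{"linear":[4.3,0.31,0],"delta_rot":[0,0,0],"fingers":0},{"linear":[4.3,0.31,0],"delta_rot":[0,0,0],"fingers":0},{"linear":[4.3,0.31,0],"delta_rot":[0,0,0],"fingers":0},{"linear":[4.3,0.31,0],"delta_rot":[0,0,0],"fingers":0},{"linear":[4.3,0.31,0],"delta_rot":[0,0,0],"fingers":0}]'
python3 -m crank '[{"linear":[4.4,0.31,0],"delta_rot":[0,0,0],"fingers":0},{"linear":[0,0,2.5],"delta_rot":[0,0,0],"fingers":0},{"linear":[0,0,2.5],"delta_rot":[0,0,0],"fingers":0},{"linear":[0,0,0],"delta_rot":[0,0,0],"fingers":0},{"linear":[0,0,0],"delta_rot":[0,0,0],"fingers":0}]'
python3 pr.py; python3 - <<'E'
from pr import *
from plant import capture
d={k:capture(k) for k in("top","side")};pickle.dump(d,open("c4.pkl","wb"))
o,p,r=now();tp=p+r.apply(tip)
for k in d:print(k,"tip",proj(d[k],tp),"sh",proj(d[k],p+r.apply([19.7,0,52])),"well",proj(d[k],[515.6,183,48]))
can=np.zeros((480,800,3),np.uint8)
can[:,:400]=cv2.resize(d["top"]["image"][205:265,185:235],(400,480),interpolation=2);can[:,400:]=cv2.resize(d["side"]["image"][250:310,255:305],(400,480),interpolation=2)
cv2.imwrite("pics/pr1.png",can)
E
```

```text
time: 24.9
tool_pos: [512.3, 120.9, 248.1]
tcp_rot: [3.141, 0.001, 1.569]
contact_force: [1.0, 0.7, -0.3]
grip_width: 14.4
time: 25.4
tool_pos: [515.6, 163.3, 198.2]
tcp_rot: [-3.141, -0.001, 1.57]
contact_force: [-0.4, -0.0, 0.3]
grip_width: 14.6
tip [515.5 183.   76.2]
t25.40 p[515.6 163.3 198.2] F[-0.4 -0.   0.3] w14.6 q[-0.39  0.86  1.78  1.22  1.76 -1.1 ]
 turn [-0.03 -0.03 -0.03] shift now-axes cm [0.003 0.004 0.117] after-turn axes cm [0.003 0.004 0.117]
top tip [214.87269511 240.4487606 ] sh [210.89440629 240.75697174] well [216.31096656 240.44735288]
side tip [280.13372957 288.90618798] sh [279.41354524 273.40337371] well [280.49696424 294.87636481]
```

View pics/pr1.png

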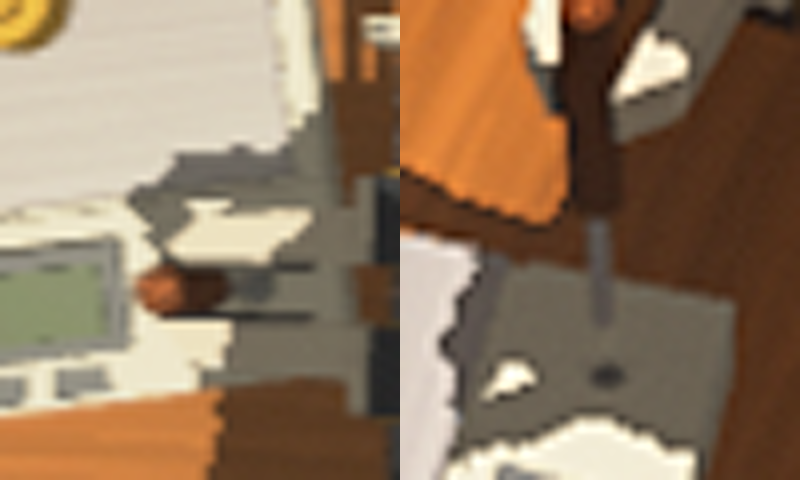

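Side view: tip at px (279.6,290.2) and button at (280.4,296.7), where I predicted (280.6,296.7) for it. They line up within about 1 mm. Going down.

```bash

python3 -m crank '[{"linear":[-0.08,-0.05,1],"delta_rot":[0,0,0],"fingers":0},{"linear":[0,0,0.8],"delta_rot":[0,0,0],"fingers":0},{"linear":[0,0,0.6],"delta_rot":[0,0,0],"fingers":0},{"linear":[0,0,0.4],"delta_rot":[0,0,0],"fingers":0},{"linear":[0,0,0],"delta_rot":[0,0,0],"fingers":0}]'
python3 -m crank '[{"linear":[0,0,0.1],"delta_rot":[0,0,0],"fingers":0},{"linear":[0,0,0.1],"delta_rot":[0,0,0],"fingers":0},{"linear":[0,0,0.1],"delta_rot":[0,0,0],"fingers":0},{"linear":[0,0,0],"delta_rot":[0,0,0],"fingers":0},{"linear":[0,0,0],"delta_rot":[0,0,0],"fingers":0}]'
python3 -m crank '[{"linear":[0,0,0.1],"delta_rot":[0,0,0],"fingers":0},{"linear":[0,0,0.1],"delta_rot":[0,0,0],"fingers":0},{"linear":[0,0,0],"delta_rot":[0,0,0],"fingers":0},{"linear":[0,0,0],"delta_rot":[0,0,0],"fingers":0},{"linear":[0,0,0],"delta_rot":[0,0,0],"fingers":0}]'
python3 pr.py
```

```text
time: 26.0
tool_pos: [514.8, 162.8, 168.6]
tcp_rot: [-3.14, -0.001, 1.571]
contact_force: [-0.2, 1.1, 0.1]
grip_width: 14.0
time: 26.5
tool_pos: [514.9, 162.9, 166.3]
tcp_rot: [-3.141, -0.0, 1.571]
contact_force: [-0.2, 0.4, -0.6]
grip_width: 14.2
time: 27.0
tool_pos: [514.9, 162.8, 164.3]
tcp_rot: [-3.141, -0.0, 1.571]
contact_force: [-0.3, -0.1, -0.4]
grip_width: 14.4
tip [514.8 182.6  42.3]
t27.00 p[514.9 162.8 164.3] F[-0.3 -0.1 -0.4] w14.4 q[-0.39  0.93  1.77  1.21  1.74 -1.16]
 turn [-0.02 -0.02  0.02] shift now-axes cm [ 0.048  0.07  -3.272] after-turn axes cm [ 0.047  0.071 -3.272]
```

```bash

for i in 1 2 3; do python3 -m crank '[{"linear":[0,0,0.07],"delta_rot":[0,0,0],"fingers":0},{"linear":[0,0,0.07],"delta_rot":[0,0,0],"fingers":0},{"linear":[0,0,0.06],"delta_rot":[0,0,0],"fingers":0},{"linear":[0,0,0],"delta_rot":[0,0,0],"fingers":0},{"linear":[0,0,0],"delta_rot":[0,0,0],"fingers":0}]'; done
```

```text
time: 27.5
tool_pos: [514.9, 162.8, 162.5]
tcp_rot: [-3.141, -0.001, 1.571]
contact_force: [0.3, -0.2, 3.0]
grip_width: 14.4
time: 28.0
tool_pos: [514.9, 162.8, 160.4]
tcp_rot: [-3.141, -0.001, 1.571]
contact_force: [-0.2, 0.3, 4.2]
grip_width: 14.4
time: 28.5
tool_pos: [514.9, 162.8, 159.4]
tcp_rot: [3.141, -0.003, 1.571]
contact_force: [-0.9, 0.2, 10.4]
grip_width: 14.4
```

```bash

python3 -m crank '[{"linear":[0,0,0.04],"delta_rot":[0,0,0],"fingers":0},{"linear":[0,0,0],"delta_rot":[0,0,0],"fingers":0},{"linear":[0,0,0],"delta_rot":[0,0,0],"fingers":0},{"linear":[0,0,0],"delta_rot":[0,0,0],"fingers":0},{"linear":[0,0,0],"delta_rot":[0,0,0],"fingers":0}]'
for i in 1 2; do python3 -m crank '[{"linear":[0,0,0],"delta_rot":[0,0,0],"fingers":0},{"linear":[0,0,0],"delta_rot":[0,0,0],"fingers":0},{"linear":[0,0,0],"delta_rot":[0,0,0],"fingers":0},{"linear":[0,0,0],"delta_rot":[0,0,0],"fingers":0},{"linear":[0,0,0],"delta_rot":[0,0,0],"fingers":0}]'; done
```

```text
time: 29.0
tool_pos: [514.9, 162.8, 159.3]
tcp_rot: [3.141, -0.003, 1.571]
contact_force: [0.1, -0.3, 11.4]
grip_width: 14.5
time: 29.5
tool_pos: [514.9, 162.8, 159.4]
tcp_rot: [3.141, -0.003, 1.571]
contact_force: [-0.1, -0.9, 10.6]
grip_width: 14.9
time: 30.0
tool_pos: [514.9, 162.8, 159.3]
tcp_rot: [3.141, -0.003, 1.571]
contact_force: [-0.9, -0.3, 11.3]
grip_width: 14.3
```

The button bottomed out at 11 N and was held for more than 1.5 s. It gives the tip offset as 123.3 mm. I'll lift the probe out and plan the insertion path.

```bash

python3 -m crank '[{"linear":[0,0,-1],"delta_rot":[0,0,0],"fingers":0},{"linear":[0,0,-3],"delta_rot":[0,0,0],"fingers":0},{"linear":[0,0,-4],"delta_rot":[0,0,0],"fingers":0},{"linear":[0,0,-4],"delta_rot":[0,0,0],"fingers":0},{"linear":[0,0,-3],"delta_rot":[0,0,0],"fingers":0}]'
cat > ins.py <<'E'
from chk import *
tip=np.array([19.7,0,123.3])
def go(rho,s,up=0):
    R=Ro.from_rotvec(np.radians(rho)*dout)*Rins*HT;return mouth+s*dout+[0,0,up]-R.apply(tip),R
if __name__=="__main__":
    o,p,r=now()
    for rho in(0,8,15,20):
        P,R=go(rho,60,80);rv=(r.inv()*R).as_rotvec();q=np.array(o["joint_positions"]);C=[];mx=0
        for i in range(1,16):
            qn,c=ik(p,r*Ro.from_rotvec(rv*i/15),q);mx=max(mx,abs(qn-q).max());q=qn;C.append(c)
        print(rho,np.degrees(rv).round(2),"rot end",q.round(2),round(max(C),3),round(mx,2))
        pts=[p,P,go(rho,60)[0],go(rho,-70)[0]];C=[]
        for a,b_ in zip(pts,pts[1:]):
            for i in range(1,9):
                qn,c=ik(a+(b_-a)*i/8,R,q);mx=max(mx,abs(qn-q).max());q=qn;C.append(c)
        print("  end",q.round(2),round(max(C),3),round(mx,2),"shift cm",(R.inv().apply(P-p)/10).round(2),"down8",(R.inv().apply([0,0,-8])).round(2))
E
python3 ins.py
```

```text
time: 30.5
tool_pos: [514.9, 162.8, 309.4]
tcp_rot: [3.141, 0.002, 1.571]
contact_force: [0.2, 0.2, -1.3]
grip_width: 14.6
0 [ 40.02 -32.1   96.33] rot end [ 0.36  0.1   1.89 -0.76  0.58  2.67] 0.923 1.06
  end [-0.65  0.46  2.02  1.81  0.32 -0.57] 0.0 1.06 shift cm [ 19.08  39.09 -18.25] down8 [ 5.66 -0.    5.66]
8 [ 41.33 -28.65  88.89] rot end [ 0.26  0.06  1.95 -0.51  0.41  2.38] 0.314 0.82
  end [-0.73  0.48  1.99  1.54  0.49 -0.37] 0.0 0.82 shift cm [ 13.43  41.64 -18.25] down8 [5.6  0.79 5.66]
15 [ 42.31 -25.66  82.35] rot end [ 0.17  0.03  1.99 -0.04  0.31  1.88] 0.027 0.65
  end [-0.79  0.52  1.94  1.41  0.64 -0.3 ] 0.0 0.65 shift cm [  8.24  43.21 -18.25] down8 [5.46 1.46 5.66]
20 [ 42.93 -23.53  77.67] rot end [0.1  0.02 2.01 0.43 0.3  1.37] 0.0 0.57
  end [-0.82  0.55  1.91  1.35  0.75 -0.27] 0.0 0.57 shift cm [  4.44  43.93 -18.25] down8 [5.32 1.93 5.66]
```

```bash
cat > sim.py <<'E'
from ins import *
o,p,r=now()
for rho in(10,15,20):
  for w in((560,-50,310),(600,-50,310),(560,-120,310),(600,-150,310),(640,-100,310)):
    P,R=go(rho,60,80);rv=(r.inv()*R).as_rotvec();q=np.array(o["joint_positions"]);C=[];mx=0;w=np.array(w)
    for i in range(1,9):
        qn,c=ik(p+(w-p)*i/8,r,q);mx=max(mx,abs(qn-q).max());q=qn;C.append(c)
    m1=mx;mx=0
    for i in range(1,16):
        qn,c=ik(w,r*Ro.from_rotvec(rv*i/15),q);mx=max(mx,abs(qn-q).max());q=qn;C.append(c)
    m2=mx;mx=0
    pts=[w,P,go(rho,60)[0],go(rho,-70)[0]]
    for a,b_ in zip(pts,pts[1:]):
        for i in range(1,9):
            qn,c=ik(a+(b_-a)*i/8,R,q);mx=max(mx,abs(qn-q).max());q=qn;C.append(c)
    print(rho,w,np.round([m1,m2,mx],2),"cost",round(max(C),3),q.round(2),"sh1",(r.inv().apply(w-p)/10).round(2),"rv",np.degrees(rv).round(1),"sh2",(R.inv().apply(P-w)/10).round(2))
E
python3 sim.py
```

```text
10 [560 -50 310] [0.07 0.35 0.09] cost 0.0 [-0.75  0.49  1.97  1.5   0.53 -0.35] sh1 [-2.128e+01  4.510e+00 -2.000e-02] rv [ 41.6 -27.8  87. ] sh2 [  9.23  21.53 -11.89]
10 [600 -50 310] [0.07 0.36 0.09] cost 0.0 [-0.75  0.49  1.97  1.5   0.53 -0.35] sh1 [-2.128e+01  8.510e+00 -2.000e-02] rv [ 41.6 -27.8  87. ] sh2 [ 6.36 21.89 -9.12]
10 [ 560 -120  310] [0.08 0.26 0.09] cost 0.0 [-0.75  0.49  1.97  1.5   0.53 -0.35] sh1 [-2.828e+01  4.510e+00 -1.000e-02] rv [ 41.6 -27.8  87. ] sh2 [  9.38  14.61 -10.83]
10 [ 600 -150  310] [0.11 0.25 0.09] cost 0.0 [-0.75  0.49  1.97  1.5   0.53 -0.35] sh1 [-31.28   8.51  -0.  ] rv [ 41.6 -27.8  87. ] sh2 [ 6.57 12.01 -7.62]
10 [ 640 -100  310] [0.11 0.31 0.09] cost 0.0 [-0.75  0.49  1.97  1.5   0.53 -0.35] sh1 [-2.628e+01  1.251e+01 -1.000e-02] rv [ 41.6 -27.8  87. ] sh2 [ 3.6  17.31 -5.61]
15 [560 -50 310] [0.07 0.26 0.08] cost 0.0 [-0.79  0.52  1.94  1.41  0.64 -0.3 ] sh1 [-2.128e+01  4.510e+00 -2.000e-02] rv [ 42.3 -25.7  82.4] sh2 [  7.31  22.42 -11.89]
15 [600 -50 310] [0.07 0.27 0.08] cost 0.0 [-0.79  0.52  1.94  1.41  0.64 -0.3 ] sh1 [-2.128
[... 713 characters left out ...]
77.7] sh2 [  5.32  23.15 -11.89]
20 [600 -50 310] [0.07 0.21 0.07] cost 0.0 [-0.82  0.55  1.91  1.35  0.75 -0.27] sh1 [-2.128e+01  8.510e+00 -2.000e-02] rv [ 42.9 -23.5  77.7] sh2 [ 2.43 23.   -9.12]
20 [ 560 -120  310] [0.08 0.17 0.07] cost 0.0 [-0.82  0.55  1.91  1.35  0.75 -0.27] sh1 [-2.828e+01  4.510e+00 -1.000e-02] rv [ 42.9 -23.5  77.7] sh2 [  6.67  16.36 -10.83]
20 [ 600 -150  310] [0.11 0.16 0.07] cost 0.0 [-0.82  0.55  1.91  1.35  0.75 -0.27] sh1 [-31.28   8.51  -0.  ] rv [ 42.9 -23.5  77.7] sh2 [ 4.36 13.31 -7.62]
20 [ 640 -100  310] [0.11 0.19 0.07] cost 0.0 [-0.82  0.55  1.91  1.35  0.75 -0.27] sh1 [-2.628e+01  1.251e+01 -1.000e-02] rv [ 42.9 -23.5  77.7] sh2 [ 0.51 18.01 -5.61]
```

```bash

python3 -m crank '[{"linear":[-3.5,0.56,0],"delta_rot":[0,0,0],"fingers":0},{"linear":[-3.5,0.56,0],"delta_rot":[0,0,0],"fingers":0},{"linear":[-3.5,0.56,0],"delta_rot":[0,0,0],"fingers":0},{"linear":[-3.5,0.56,0],"delta_rot":[0,0,0],"fingers":0},{"linear":[-3.5,0.56,0],"delta_rot":[0,0,0],"fingers":0}]'
python3 -m crank '[{"linear":[-3.5,0.56,0],"delta_rot":[0,0,0],"fingers":0},{"linear":[-3.5,0.56,0],"delta_rot":[0,0,0],"fingers":0},{"linear":[-3.7,0.56,0],"delta_rot":[0,0,0],"fingers":0},{"linear":[0,0,0],"delta_rot":[0,0,0],"fingers":0},{"linear":[0,0,0],"delta_rot":[0,0,0],"fingers":0}]'
for i in 1 2 3 4; do python3 -m crank '[{"linear":[0,0,0],"delta_rot":[2.12,-1.285,4.12],"fingers":0},{"linear":[0,0,0],"delta_rot":[2.12,-1.285,4.12],"fingers":0},{"linear":[0,0,0],"delta_rot":[2.12,-1.285,4.12],"fingers":0},{"linear":[0,0,0],"delta_rot":[2.12,-1.285,4.12],"fingers":0},{"linear":[0,0,0],"delta_rot":[2.12,-1.285,4.12],"fingers":0}]' | head -2; done
python3 - <<'E'
from ins import *
P,R=go(15,60,80);rel(P,R)
E
```

```text
time: 31.0
tool_pos: [543.2, -13.6, 307.2]
tcp_rot: [-3.14, 0.002, 1.57]
contact_force: [0.1, 1.0, -0.3]
grip_width: 14.6
time: 31.5
tool_pos: [560.0, -119.9, 306.7]
tcp_rot: [-3.14, 0.0, 1.569]
contact_force: [-0.4, 0.0, -1.3]
grip_width: 14.2
time: 32.0
tool_pos: [559.6, -117.9, 307.4]
time: 32.5
tool_pos: [559.4, -117.9, 307.4]
time: 33.0
tool_pos: [559.1, -117.8, 307.4]
time: 33.5
tool_pos: [558.9, -117.8, 307.6]
t33.50 p[ 558.9 -117.8  307.6] F[-0.8  0.3 -2.1] w14.6 q[-0.61  0.11  1.94  0.94  0.66  0.43]
 turn [-0.16  0.17 -0.1 ] shift now-axes cm [  7.95   15.666 -11.177] after-turn axes cm [  7.954  15.711 -11.111]
```

```bash

python3 -m crank '[{"linear":[1.59,3.14,-2.22],"delta_rot":[0,0,0],"fingers":0},{"linear":[1.59,3.14,-2.22],"delta_rot":[0,0,0],"fingers":0},{"linear":[1.59,3.14,-2.22],"delta_rot":[0,0,0],"fingers":0},{"linear":[1.59,3.14,-2.22],"delta_rot":[0,0,0],"fingers":0},{"linear":[1.59,3.14,-2.22],"delta_rot":[0,0,0],"fingers":0}]'
python3 -m crank '[{"linear":[1.8,0.5,1.9],"delta_rot":[0,0,0],"fingers":0},{"linear":[1.8,0.5,1.9],"delta_rot":[0,0,0],"fingers":0},{"linear":[1.8,0.5,1.9],"delta_rot":[0,0,0],"fingers":0},{"linear":[0,0,0],"delta_rot":[0,0,0],"fingers":0},{"linear":[0,0,0],"delta_rot":[0,0,0],"fingers":0}]'
python3 - <<'E'
from ins import *
from plant import capture
P,R=go(15,30);rel(P,R)
d={k:capture(k) for k in("top","side")};pickle.dump(d,open("c5.pkl","wb"))
o,p,r=now();tp=p+r.apply(tip);print("tip",tp)
for k in d:print(k,"tip",proj(d[k],tp),"sh",proj(d[k],p+r.apply([19.7,0,53.3])),"mouth",proj(d[k],mouth))
can=np.zeros((480,800,3),np.uint8)
can[:,:400]=cv2.resize(d["top"]["image"][190:250,345:395],(400,480),interpolation=2);can[:,400:]=cv2.resize(d["side"]["image"][135:195,285:335],(400,480),interpolation=2)
cv2.imwrite("pics/in2.png",can)
E
```

```text
time: 34.0
tool_pos: [690.2, -281.3, 302.0]
tcp_rot: [-2.885, 0.755, 0.151]
contact_force: [0.1, -0.4, -0.8]
grip_width: 14.2
time: 34.5
tool_pos: [688.7, -280.9, 222.8]
tcp_rot: [-2.884, 0.754, 0.151]
contact_force: [0.4, -0.1, 0.0]
grip_width: 14.6
t34.50 p[ 688.7 -280.9  222.8] F[ 0.4 -0.1  0. ] w14.6 q[-0.71  0.54  1.56  1.01  0.72  0.28]
 turn [-0.13  0.16  0.09] shift now-axes cm [ 0.012 -0.049  2.975] after-turn axes cm [ 0.004 -0.056  2.975]
tip [ 618.32334413 -261.03246211  124.19867412]
top tip [377.32658999 207.2284561 ] sh [385.02725023 187.83849108] mouth [370.58043967 222.94444271]
side tip [305.6991309  155.37798879] sh [292.64032229 137.15622084] mouth [316.55161766 171.28427395]
```

View pics/in2.png

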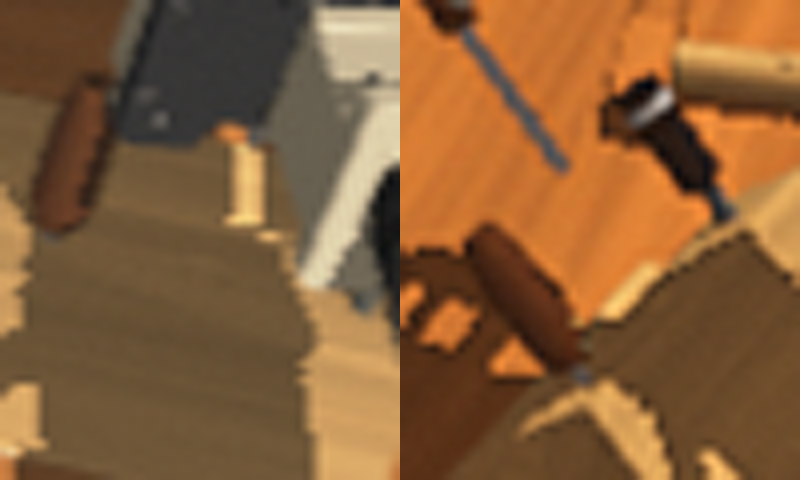

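Side view: tip at (305.2,155.6), where I predicted (305.7,155.4). In the top view the midpoint of the fixed tools' bases is (370.3,222.8), where the mouth projects to (370.6,222.9). Aligned, so I'll insert along the axis.

```bash

python3 -m crank '[{"linear":[0,-0.05,1.5],"delta_rot":[-0.1,0.1,0.1],"fingers":0},{"linear":[0,0,1.5],"delta_rot":[0,0,0],"fingers":0},{"linear":[0,0,1.5],"delta_rot":[0,0,0],"fingers":0},{"linear":[0,0,0.5],"delta_rot":[0,0,0],"fingers":0},{"linear":[0,0,0],"delta_rot":[0,0,0],"fingers":0}]'
python3 -m crank '[{"linear":[0,0,0.4],"delta_rot":[0,0,0],"fingers":0},{"linear":[0,0,0.4],"delta_rot":[0,0,0],"fingers":0},{"linear":[0,0,0.4],"delta_rot":[0,0,0],"fingers":0},{"linear":[0,0,0.3],"delta_rot":[0,0,0],"fingers":0},{"linear":[0,0,0],"delta_rot":[0,0,0],"fingers":0}]'
python3 - <<'E'
from ins import *
P,R=go(15,-5);rel(P,R)
E
```

```text
time: 35.1
tool_pos: [654.2, -274.0, 188.5]
tcp_rot: [-2.89, 0.752, 0.145]
contact_force: [0.1, 0.1, 0.2]
grip_width: 14.8
time: 35.6
tool_pos: [643.4, -271.4, 176.3]
tcp_rot: [-2.888, 0.753, 0.147]
contact_force: [-0.5, 0.1, -0.4]
grip_width: 14.1
t35.60 p[ 643.4 -271.4  176.3] F[-0.5  0.1 -0.4] w14.1 q[-0.76  0.54  1.73  1.18  0.67  0.02]
 turn [-0.07  0.05 -0.04] shift now-axes cm [-0.006 -0.095 -0.085] after-turn axes cm [-0.005 -0.095 -0.085]
```

```bash

python3 -m crank '[{"linear":[0,-0.09,0.5],"delta_rot":[0,0,0],"fingers":0},{"linear":[0,0,0.7],"delta_rot":[0,0,0],"fingers":0},{"linear":[0,0,0.7],"delta_rot":[0,0,0],"fingers":0},{"linear":[0,0,0.3],"delta_rot":[0,0,0],"fingers":0},{"linear":[0,0,0],"delta_rot":[0,0,0],"fingers":0}]'
python3 -m crank '[{"linear":[0,0,0.7],"delta_rot":[0,0,0],"fingers":0},{"linear":[0,0,0.7],"delta_rot":[0,0,0],"fingers":0},{"linear":[0,0,0.7],"delta_rot":[0,0,0],"fingers":0},{"linear":[0,0,0.3],"delta_rot":[0,0,0],"fingers":0},{"linear":[0,0,0],"delta_rot":[0,0,0],"fingers":0}]'
python3 - <<'E'
from ins import *
P,R=go(15,-70);rel(P,R)
E
```

```text
time: 36.1
tool_pos: [628.1, -267.3, 160.9]
tcp_rot: [-2.887, 0.753, 0.147]
contact_force: [0.7, 0.3, 0.3]
grip_width: 14.6
time: 36.6
tool_pos: [611.9, -263.8, 144.3]
tcp_rot: [-2.888, 0.753, 0.146]
contact_force: [-0.9, 0.1, -1.1]
grip_width: 14.4
t36.60 p[ 611.9 -263.8  144.3] F[-0.9  0.1 -1.1] w14.4 q[-0.79  0.55  1.84  1.32  0.65 -0.18]
 turn [-0.06  0.02 -0.06] shift now-axes cm [ 0.01  -0.015  1.863] after-turn axes cm [ 0.009 -0.016  1.863]
```

Very smooth: about 51 mm in with no contact. I'll finish the last 19 mm gently.

```bash

python3 -m crank '[{"linear":[0,0,0.5],"delta_rot":[0,0,0],"fingers":0},{"linear":[0,0,0.5],"delta_rot":[0,0,0],"fingers":0},{"linear":[0,0,0.4],"delta_rot":[0,0,0],"fingers":0},{"linear":[0,0,0.2],"delta_rot":[0,0,0],"fingers":0},{"linear":[0,0,0],"delta_rot":[0,0,0],"fingers":0}]'
python3 -m crank '[{"linear":[0,0,0.1],"delta_rot":[0,0,0],"fingers":0},{"linear":[0,0,0.1],"delta_rot":[0,0,0],"fingers":0},{"linear":[0,0,0.1],"delta_rot":[0,0,0],"fingers":0},{"linear":[0,0,0],"delta_rot":[0,0,0],"fingers":0},{"linear":[0,0,0],"delta_rot":[0,0,0],"fingers":0}]'
python3 - <<'E'
from ins import *
P,R=go(15,-70);rel(P,R)
E
```

```text
time: 37.1
tool_pos: [600.7, -261.3, 132.8]
tcp_rot: [-2.888, 0.753, 0.147]
contact_force: [-1.1, 0.2, 0.1]
grip_width: 14.4
time: 37.6
tool_pos: [598.9, -260.9, 131.1]
tcp_rot: [-2.889, 0.752, 0.146]
contact_force: [0.3, -0.6, 0.5]
grip_width: 14.6
t37.60 p[ 598.9 -260.9  131.1] F[ 0.3 -0.6  0.5] w14.6 q[-0.8   0.56  1.88  1.38  0.65 -0.27]
 turn [-0.03  0.01 -0.06] shift now-axes cm [ 0.01  -0.008 -0.02 ] after-turn axes cm [ 0.01  -0.008 -0.02 ]
```

```bash

for i in 1 2; do python3 -m crank '[{"linear":[0,0,0.07],"delta_rot":[0,0,0],"fingers":0},{"linear":[0,0,0.07],"delta_rot":[0,0,0],"fingers":0},{"linear":[0,0,0.06],"delta_rot":[0,0,0],"fingers":0},{"linear":[0,0,0],"delta_rot":[0,0,0],"fingers":0},{"linear":[0,0,0],"delta_rot":[0,0,0],"fingers":0}]'; done
```

```text
time: 38.1
tool_pos: [597.9, -260.8, 130.2]
tcp_rot: [-2.889, 0.751, 0.146]
contact_force: [3.8, -0.4, 3.4]
grip_width: 14.3
time: 38.6
tool_pos: [597.6, -260.8, 130.2]
tcp_rot: [-2.891, 0.748, 0.145]
contact_force: [6.9, 0.1, 6.2]
grip_width: 14.4
```

The shoulder is on the face with 9 N along the axis. I'll release and back off along the tool axis.

```bash

python3 -m crank '[{"linear":[0,0,-0.1],"delta_rot":[0,0,0],"fingers":0.15},{"linear":[0,0,0],"delta_rot":[0,0,0],"fingers":0.3},{"linear":[0,0,0],"delta_rot":[0,0,0],"fingers":0.33},{"linear":[0,0,0],"delta_rot":[0,0,0],"fingers":0.33},{"linear":[0,0,0],"delta_rot":[0,0,0],"fingers":0.33}]'
python3 -m crank '[{"linear":[-1,0,0],"delta_rot":[0,0,0],"fingers":0.33},{"linear":[-2,0,0],"delta_rot":[0,0,0],"fingers":0.33},{"linear":[-3,0,0],"delta_rot":[0,0,0],"fingers":0.33},{"linear":[-4,0,0],"delta_rot":[0,0,0],"fingers":0.33},{"linear":[-4,0,0],"delta_rot":[0,0,0],"fingers":0.33}]'
python3 - <<'E'
from ins import *
o,p,r=now();rel(p);print("up 10cm in tool axes",r.inv().apply([0,0,10]).round(2),"toward robot 15",r.inv().apply([-13,8,0]).round(2))
E
```

```text
time: 39.1
tool_pos: [596.3, -260.3, 128.3]
tcp_rot: [-2.888, 0.753, 0.147]
contact_force: [-0.0, 0.5, 0.3]
grip_width: 30.3
time: 39.6
tool_pos: [494.1, -275.0, 225.3]
tcp_rot: [-2.888, 0.754, 0.147]
contact_force: [0.5, -0.9, 0.9]
grip_width: 30.0
t39.60 p[ 494.1 -275.   225.3] F[ 0.5 -0.9  0.9] w30.0 q[-1.01  0.3   1.97  1.11  0.84 -0.1 ]
 turn [0. 0. 0.] shift now-axes cm [0. 0. 0.] after-turn axes cm [0. 0. 0.]
up 10cm in tool axes [-6.84 -1.83 -7.06] toward robot 15 [-8.52 -7.5  10.21]
```

```bash

python3 -m crank '[{"linear":[-2.5,-0.7,-2.5],"delta_rot":[0,0,0],"fingers":0.33},{"linear":[-2.5,-0.7,-2.5],"delta_rot":[0,0,0],"fingers":0.33},{"linear":[-2,-0.5,-2],"delta_rot":[0,0,0],"fingers":0.33},{"linear":[0,0,0],"delta_rot":[0,0,0],"fingers":0.33},{"linear":[0,0,0],"delta_rot":[0,0,0],"fingers":0.33}]'
python3 - <<'E'
from ins import *
from plant import capture
d={k:capture(k) for k in("top","side")};pickle.dump(d,open("c6.pkl","wb"))
for k in d:print(k,"sh",proj(d[k],mouth),"butt",proj(d[k],mouth+95*dout),"wt",proj(d[k],[614.5,263,136]))
c0=pickle.load(open("c0.pkl","rb"))
can=np.zeros((600,800,3),np.uint8)
can[:300,:400]=cv2.resize(d["top"]["image"][185:260,320:420],(400,300),interpolation=2)
can[:300,400:]=cv2.resize(d["side"]["image"][135:210,270:370],(400,300),interpolation=2)
can[300:,:400]=cv2.resize(d["top"]["image"][160:280,130:290],(400,300),interpolation=2)
can[300:,400:]=cv2.resize(d["side"]["image"][160:370,160:440],(400,300),interpolation=2)
cv2.imwrite("pics/fin.png",can)
E
```

```text
time: 40.1
tool_pos: [493.4, -274.6, 325.8]
tcp_rot: [-2.891, 0.752, 0.145]
contact_force: [0.5, 0.3, -0.9]
grip_width: 30.1
top sh [370.58043967 222.94444271] butt [380.49473342 197.87871733] wt [182.88972412 203.02957921]
side sh [316.55161766 171.28427395] butt [299.16632886 147.05874584] wt [226.49473627 289.52379463]
```

View pics/fin.png

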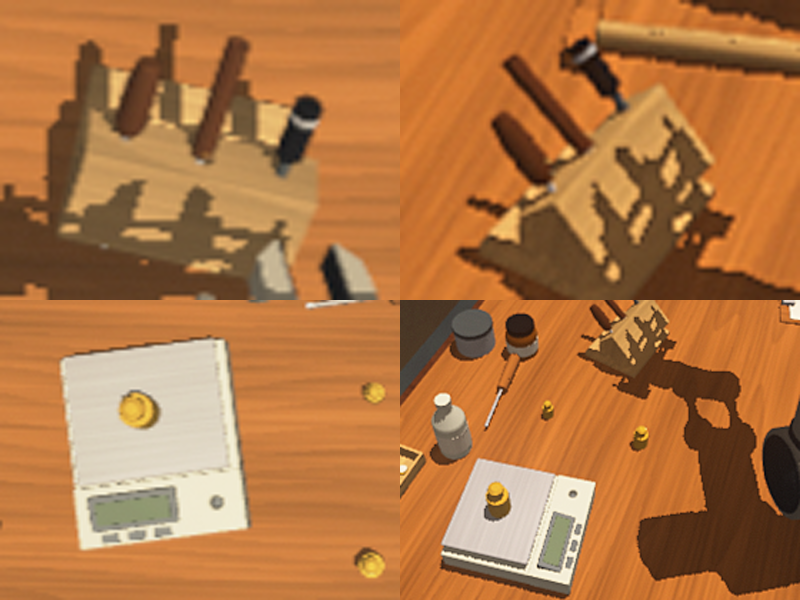

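The final view shows the probe seated in the middle hole. Its shoulder is at px (370.4,223.4), where the mouth projects to (370.6,222.9), and its butt at (378.9,195.1) shows slight sag. The weight stands mid-pan and the other things look undisturbed. Handing in.

```bash
python3 -c "
from plant import workorder,bot
print(workorder.close_job());print(bot.get_obs()['time'])"
```

```text
the job is handed in; nothing more can be done
None
the job is handed in; nothing more can be done
```

The job is done and handed in at about 40 s of robot time. `close_job` gives no verdict, so the results below are my own checks.

**What I did:**
- **Probe off the pan:** I took it off and tried a first approach at the block. The wrist ran close to its joint limits, so I laid the probe on clear table and later picked it up again turned half round.
- **Weight:** I lowered the large weight onto the pan in steps of 0.5 mm or less. The last reading before letting go showed its load passing to the pan, with no sign of a knock.
- **Button:** I pressed with the probe upright until the force rose to about 11 N, above the 6 N spring, so it was bottomed. It stayed there for at least 1.5 s.
- **Parking:** I pushed the probe into the middle hole until its shoulder stopped on the face at about 9 N, then released it and backed the arm clear.

**Last checks:**
- **Weight:** after placing, its knob was within 0.2 px of the expected image position. In the final picture it still stands mid-pan.
- **Probe:** its shoulder is within 1 px of the hole mouth. The butt sits about 3 px off the straight axis, which fits the expected sag.
- **Arm and bench:** the force on the tool was near zero. The other things visible in the final crops look unmoved, but I judged that by eye.
- **Not checked:** I had no direct reading of the button's travel. That it sprang back is judged only from the pictures.

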